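Reload the tape stand: skewer two tape rolls and lay the spindle back

ROBOT

A 7-joint arm with a two-finger parallel gripper is mounted at the origin on a cart in front of the work surface, level with it; the furniture and walls round the work are solid. World frame = base frame: x ahead of the robot, y to its left, z up, the work surface at z = 0. Lengths are in m, angles in rad, forces in N, time in s.
With the tool pointing down it reaches from about 0.4 to 0.85 m from the base axis. Payload 4.5 kg.
Tool frame: the origin (TCP) lies midway between the tips of the shut fingers; the grasp point (between the pads) lies 19 mm behind it; z points along the fingers, y is the line along which they close (so a half turn about z gives the same grasp; the last joint's range is limited). The gripper opens to 88 mm and grips with 3 to 60 N. Pads are 18 mm wide; open, the fingers measure 123 mm over their backs; the gripper's body (75 mm by 187 mm) begins 45 mm behind the grasp point.
Start: joints at [1.255, 0.689, -0.195, 1.565, 0.157, 0.902, -0.215], TCP at [0.214, -0.587, 0.239] pointing down, gripper open.
Joint ranges: [-3.01, 3.01], [-0.46, 2.08], [-1.47, 1.51], [0.13, 2.56], [-1, 4.14], [0.04, 2.09], [-2.66, 2.66]. Speed limits (rad/s): [2.57, 2.57, 3.14, 3.14, 3.14, 3.14, 3.14].

INTERFACE

Orientations are given as a unit quaternion [x, y, z, w].
In Python, from plant import get_state, viewer, workorder gives the robot as it stands. The module is installed in compiled form; this text tells all that it offers.
- The arm moves only by the tool step_arm, never from a script. Its argument "motion" is a list of rows, each an object of numbers: "wx", "wy", "wz": the turn, a rotation vector about the tool's x, y, z each as a share of 180 degrees, from -1 to 1; "dx", "dy", "dz": the shift along the tool's x, y, z each as a share of 8 cm, from -1 to 1; "claw": the finger opening in mm, from 0 to 88.1. A call has 1 to 8 rows; each row is the pose to reach, as a shift and turn from the pose commanded when the call began, along the tool's axes at that moment, turning the shorter way round; what a row does not reach only later rows make up. A row lasts 1/10 s, in which the tool goes at most 50 mm and 8.59 degrees, less where a joint would pass 70% of its speed; a pose out of reach is approached as far as the arm can. A call with a number of a shift or a turn outside -1 to 1 is refused whole. A call with a gripper value outside its range is refused whole. The fingers move at their own pace and stop on an object; "force" is the grip in N (left out, the last holds). Time passes only in rows, so rows that repeat a pose let the fingers close. It gives the time, the measured TCP pose, the force, the opening and the grip force at its end, in the units of the state.
- get_state(): the state, without advancing time (a new reading comes with each control period).
- viewer.snapshot(name): name is "scene" or "top"; returns (picture, depth): 420x560x3 uint8, red, green, blue; 420x560 float32, m along the optical axis (not along the pixel's ray), 0 where there is no reading.
- viewer.calibration(name): a dict with "vfov" (degrees; the focal length in pixels is half the picture's height over the tangent of half this angle, whatever the lens; pixels are square), "cx", "cy" (the principal point, pixels), "extrinsics" (4x4, takes a point from camera to world coordinates). Camera axes: x right, y down, z forward; pixel columns grow to the right and rows downward; lengths in m; the calibration is good to about 2 mm. A picture is of the moment at which its call begins. calibration takes no time and is no camera call.
- workorder.finish_job(): hands the job in; it is judged then, once.
The state is a dict: "clock": time; "q": joint angles; "qd": joint speeds; "joint_torque": joint torques, N m; "tool_pos": TCP position; "eef_rot": TCP orientation; "contact_force": force on the tool from outside, world axes, zero at the start; "moment": the same for the moment, N m; "opening": opening from 0.0 (shut) to 1.0 (fully open); "finger_force": force on a finger pad.
Only numpy, scipy, OpenCV 4.12 (cv2) and the standard library are available. Lean on these libraries where they do the work, as an engineer would, in place of code of your own. Each camera call takes 0.05 s, during which the arm holds its last target. There are 200 camera calls.

TASK

Reload the tape stand: take the spindle by its orange handle, run it through the two tape rolls that have the wide core so that both sit snug together up against the flange, and carry them off their docks together on the spindle. Then lay the spindle back in the stand's two notches the way it lay before, with both rolls hanging between the uprights, and let go. Leave the roll with the narrow core in its dock, and do not shift the stapler, the cup or the stamp.

Things in the scene. Friction and masses are not known exactly. Their poses are not given: they have to be found in the camera images.
- spindle: Steel rod with orange handle, ~120 g; starts level in the stand, handle to the robot. Origin: on its axis at the flange's front face; x to the tip. Flange 30 mm dia, x -5..0 mm. Rod 15 mm dia, x -35..105, then a cone to 6 mm at the tip, x 118. Handle x -95..-35, 18 mm wide (y), 26 high (z), flat sides; grip its middle, x -65. Balance point of the empty spindle: about x +20.
- spindle_neck (a point): Point on the spindle's axis at x -20 mm: middle of the bare neck between handle and flange, which lies in the stand's near notch.
- spindle_end (a point): Point on the spindle's axis at x +86 mm: the part of the rod that lies in the stand's far notch.
- stand: Fixed tape stand: dark base 135x70x8 mm, two blue uprights (8 mm thick, 50 wide) at x -53 (near the robot) and +53 mm. In each a notch open upward, 19 mm wide, with a flared mouth, top 82 mm above the desk. Origin: centre of the underside; x near to far, z up. The spindle lies along x, axis 64 mm up, with about 10 mm play lengthways either way; flange and rolls go between the uprights.
- stand_near (a point): Where the spindle's axis lies in the near notch, 64 mm above the desk, mid-thickness of the upright. Axes as the stand's.
- stand_far (a point): The same point in the far notch. Axes as the stand's.
- dock_a: Grey dock on a black foot, fixed, 81 mm wide; holds roll_a. Origin: on the desk below the middle of its floor; x to the back, z up. The floor (30 mm deep, its middle 86.9 mm up) is pitched 15 deg about y, front edge lower. Its own 'in' = (cos15, 0, sin15), 'up' = (-sin15, 0, cos15). A back plate and low side walls (22 mm) hold the roll; the front is open.
- dock_b: As dock_a; holds roll_b. The back plate (5 mm thick, 55 mm high along 'up') stands 1 mm behind the roll, leaning over it by the same 15 deg, with a 28 mm wide slot, open at its top, that lets a rod through. So a roll comes out along the dock's 'up' direction, not straight up.
- dock_c: As dock_a and dock_b, the same frame; holds narrow_roll. The three docks stand in a row and may change places.
- roll_a: Roll of brown tape on a white core, on its rim in dock_a: 70 mm dia, 30 mm wide, 25 mm hole through, 40 to 85 g. Origin: its centre, 35 mm from the dock floor's middle along 'up'. x: its axis, at the start along the dock's 'in' (15 deg upward). The spindle, pitched 15 deg tip up, runs straight through with 5 mm play all round; a roll on the rod hangs 5 mm low.
- roll_b: As roll_a, in dock_b. When pushed a roll comes up against the dock's back plate; a rise of a few N then tells that flange, rolls and plate are tight together. The two rolls take up 60 mm of the rod.
- narrow_roll: As roll_a, in dock_c, but with only a 10 mm hole, too narrow for the 15 mm spindle; it stays in its dock. 60 g.
- stapler: Grey and black desk stapler, 37x133x54 mm, a bystander. Origin: centre of its underside.
- cup_41: Clear specimen cup with white lid, 58 mm dia, 65 mm high, a bystander behind stand and docks. Origin: centre of its underside.
- number_stamp: Red hand stamp 41x60x92 mm, standing, a bystander. Origin: centre of its underside.
Things that resemble listed ones, but are neither listed nor needed, are in the scene too. What is shaped like the dock_b but red is not meant.

How it is judged:
By the outcome, as a careful person would: the job done as asked, in the order asked, and still so for the second after the job is handed in, with the robot touching nothing.
It also fails if it takes over 61 s, if anything falls off the work surface, if the arm or the gripper's body presses on something with over 40 N, if the wrist force passes 120 N, or if a joint passes its speed limit or range.

## Working session

There is one attempt and no reset: what is moved stays moved. The work goes in short steps, Python scripts to look and compute and a tool call to move; the robot and the scene stay as the last step left them, time stands still between calls to the robot, and variables do not carry over. Pictures are saved under pics/ and viewed, at most 10 in all, crops included, and the job is handed in when it is done.

Besides the shell and the picture viewer there is one more tool, called after "Emit:" as name(argument=value, ...) on one line, values as JSON. step_arm: Moves the arm, as the interface text tells. Shift numbers are shares of 8 cm and turn numbers shares of 180 degrees, none past 1 either way. Its arguments: {"type":"object","properties":{"motion":{"type":"array","items":{"type":"object","properties":{"wx":{"type":"number","minimum":-1,"maximum":1},"wy":{"type":"number","minimum":-1,"maximum":1},"wz":{"type":"number","minimum":-1,"maximum":1},"dx":{"type":"number","minimum":-1,"maximum":1},"dy":{"type":"number","minimum":-1,"maximum":1},"dz":{"type":"number","minimum":-1,"maximum":1},"claw":{"type":"number"}}}},"force":{"type":"number"}},"required":["motion"]}

```bash
mkdir -p pics
cat > h.py <<'E'
import numpy as np, cv2
from plant import get_state, viewer, workorder
def snap(n):
    p,d=viewer.snapshot(n); c=viewer.calibration(n)
    f=p.shape[0]/2/np.tan(np.radians(c['vfov'])/2)
    T=np.array(c['extrinsics']); v,u=np.mgrid[:420,:560]
    P=np.stack([(u-c['cx'])*d/f,(v-c['cy'])*d/f,d],-1)@T[:3,:3].T+T[:3,3]
    P[d==0]=np.nan
    return p,P,c
E
python3 - <<'E'
from h import *
for n in('scene','top'):
    p,P,c=snap(n); np.savez(n+'0.npz',p=p,P=P); cv2.imwrite(f'pics/{n}0.png',cv2.resize(p[:,:,::-1],(784,588))); print(c)
print(get_state())
E
```

```text
{'vfov': 54.796980357929215, 'cx': 273.2139158859911, 'cy': 208.79587859560243, 'extrinsics': array([[-0.80142174, -0.4583892 ,  0.38419075,  0.05370698],
       [-0.59800167,  0.60249027, -0.52858251,  0.59029467],
       [ 0.01082532, -0.65336422, -0.75696632,  1.15109283],
       [ 0.        ,  0.        ,  0.        ,  1.        ]])}
{'vfov': 51.11979603506441, 'cx': 284.86594470988075, 'cy': 207.8605570366203, 'extrinsics': array([[ 0.02051784, -0.97322279,  0.22894634,  0.32373222],
       [-0.99978741, -0.01950621,  0.00668098, -0.13571324],
       [-0.00203621, -0.22903475, -0.97341612,  1.24418984],
       [ 0.        ,  0.        ,  0.        ,  1.        ]])}
{'clock': 0.1, 'q': array([ 1.25479122,  0.68992289, -0.19453919,  1.56617725,  0.1572818 ,
        0.90253519, -0.21510337]), 'qd': array([-6.61019174e-04, -5.41146190e-04, -7.37285759e-04, -4.41944761e-03,
        6.90619884e-04, -8.14567243e-05, -3.07999426e-04]), 'joint_torque': array([-3.50061346e-03, -5.28508902e+01, -1.27155058e+00, -1.53839314e+01,
       -5.26247942e-02,  2.03162119e-03,  2.98265775e-05]), 'tool_pos': array([ 0.21398036, -0.58664215,  0.23799324]), 'eef_rot': array([ 9.84737187e-01,  1.74045941e-01, -1.90105277e-04, -8.04259997e-04]), 'contact_force': array([-0.63459359,  1.2565328 , -0.28322737]), 'moment': array([ 0.04054298,  0.04576823, -0.01193993]), 'finger_force': 0.0, 'opening': 1.0013456473498827}
```

View pics/scene0.png

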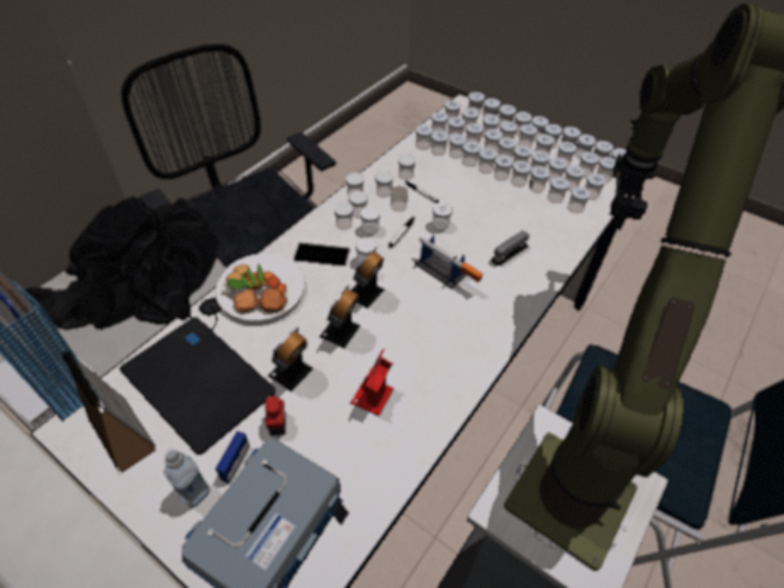

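View pics/top0.png

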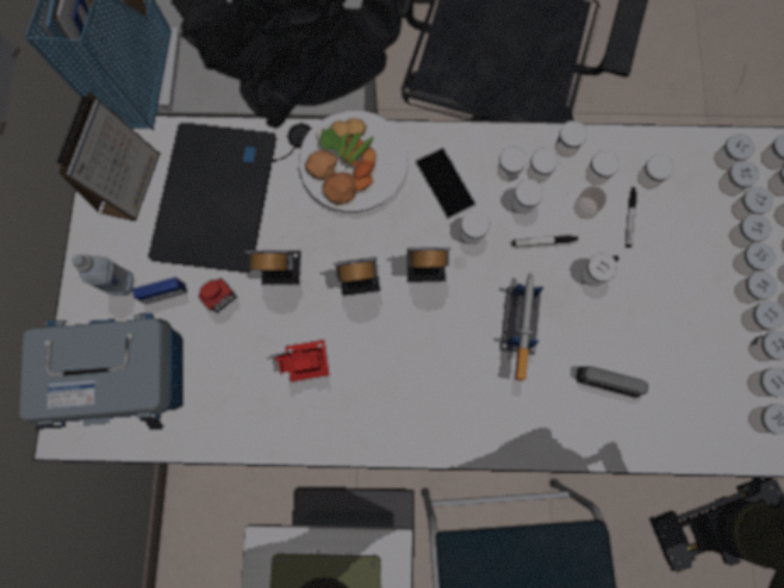

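The top view shows the orange handle at (521,362), the stand at (520,318), three docks with rolls at (268,262), (357,272) and (427,260), and a red decoy dock at (305,362). The spindle is the only orange-handled rod. Next, close crops of the three roll cores and of the spindle.

Run:
```python
from h import *
p=np.load('scene0.npz')['p'][:,:,::-1]; t=np.load('top0.npz')['p'][:,:,::-1]
ps=[]
for i in range(4): ps.append(snap('scene')[0].astype(float))
p=np.mean(ps,0).clip(0,255).astype(np.uint8)[:,:,::-1]
def c(im,u,v,w,h,k): return cv2.resize(im[v:v+h,u:u+w],(w*k,h*k),interpolation=cv2.INTER_CUBIC)
a=c(p,190,175,90,100,5); b=c(t,350,190,45,90,5)
b=cv2.copyMakeBorder(b,0,50,0,0,0)
cv2.imwrite('pics/crop1.png',np.clip(np.hstack([a,b]).astype(float)*1.5,0,255))
# measurements
for n in('scene','top'):
    z=np.load(n+'0.npz');q=z['p'];P=z['P'];hsv=cv2.cvtColor(q,cv2.COLOR_RGB2HSV)
    H,S,V=cv2.split(hsv)
    for nm,m in(('orange',(H>5)&(H<20)&(S>100)&(V>50)),('blue',(H>105)&(H<130)&(S>90)&(V>25))):
        m=(m&(P[...,2]>0.02)&(P[...,2]<.2)&(P[...,0]<.9)).astype(np.uint8)
        k,L,st,ce=cv2.connectedComponentsWithStats(m)
        for i in range(1,k):
            if st[i,4]>15:
                Q=P[L==i]; print(n,nm,ce[i].round(),st[i,4],np.nanmedian(Q,0).round(3),np.nanpercentile(Q,2,axis=0).round(3),np.nanpercentile(Q,98,axis=0).round(3))
```

```text
scene orange [265. 188.] 144 [ 0.644 -0.168  0.148] [ 0.631 -0.196  0.126] [ 0.66  -0.15   0.159]
scene orange [336. 194.] 99 [ 0.463 -0.36   0.074] [ 0.434 -0.372  0.059] [ 0.489 -0.353  0.082]
scene orange [188. 211.] 582 [0.854 0.016 0.047] [ 0.797 -0.054  0.03 ] [0.896 0.074 0.06 ]
scene orange [247. 216.] 174 [ 0.615 -0.035  0.149] [ 0.601 -0.069  0.126] [ 0.629 -0.013  0.159]
scene orange [207. 247.] 196 [0.631 0.133 0.149] [0.619 0.101 0.129] [0.646 0.154 0.159]
scene blue [304. 180.] 45 [ 0.611 -0.371  0.041] [ 0.607 -0.396  0.02 ] [ 0.614 -0.359  0.073]
scene blue [324. 194.] 47 [ 0.507 -0.353  0.045] [ 0.503 -0.376  0.022] [ 0.513 -0.345  0.079]
scene blue [165. 325.] 292 [0.594 0.363 0.06 ] [0.578 0.32  0.03 ] [0.615 0.401 0.065]
scene blue [234. 367.] 20 [0.349 0.343 0.099] [0.341 0.331 0.036] [0.359 0.355 0.109]
scene blue [191. 381.] 48 [0.396 0.438 0.146] [0.39  0.411 0.143] [0.4   0.478 0.15 ]
scene blue [210. 403.] 16 [0.341 0.445 0.085] [0.337 0.436 0.043] [0.347 0.452 0.11 ]
top orange [243. 126.] 950 [0.853 0.002 0.045] [ 0.801 -0.062  0.027] [0.897 0.066 0.059]
top orange [306. 185.] 280 [ 0.647 -0.182  0.148] [ 0.633 -0.214  0.07 ] [ 0.66  -0.151  0.157]
top orange [192. 187.] 290 [0.636 0.116 0.147] [0.621 0.088 0.068] [0.649 0.15  0.156]
top orange [254. 194.] 292 [ 0.619 -0.048  0.148] [ 0.603 -0.078  0.063] [ 0.636 -0.016  0.156]
top orange [372. 259.] 147 [ 0.463 -0.363  0.076] [ 0.434 -0.373  0.072] [ 0.49  -0.354  0.081]
top blue [112. 206.] 276 [0.599 0.353 0.058] [0.582 0.315 0.034] [0.617 0.396 0.063]
top blue [371. 207.] 32 [ 0.612 -0.367  0.05 ] [ 0.61  -0.377  0.025] [ 0.615 -0.359  0.077]
top blue [367. 243.] 36 [ 0.508 -0.353  0.06 ] [ 0.506 -0.362  0.03 ] [ 0.513 -0.345  0.08 ]
top blue [ 61. 276.] 18 [0.399 0.425 0.145] [0.397 0.413 0.14 ] [0.4   0.436 0.148][ WARN:0@5.405] global loadsave.cpp:1063 imwrite_ Unsupported depth image for selected encoder is fallbacked to CV_8U.
```

View pics/crop1.png

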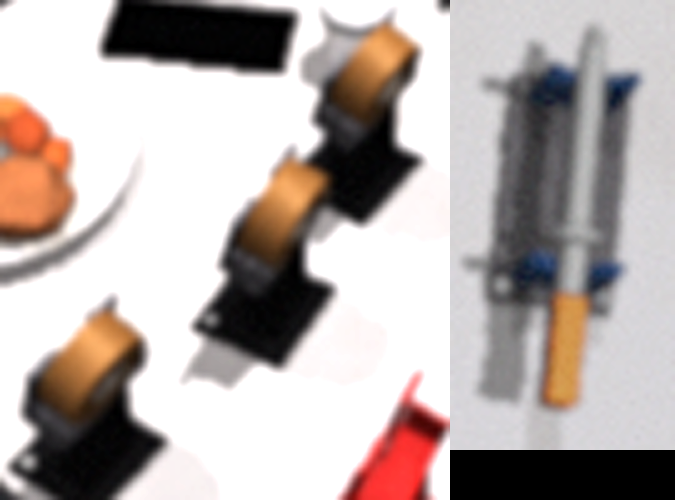

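```bash
cat > m.py <<'E'
from h import *
from scipy.optimize import least_squares
def avg(n,k):
    L=[snap(n) for _ in range(k)]
    return np.mean([l[0] for l in L],0).astype(np.uint8),np.nanmedian([l[1] for l in L],0)
def rollfit(Q,c0):
    def ax(y): return np.array([np.cos(y)*np.cos(np.radians(15)),np.sin(y)*np.cos(np.radians(15)),np.sin(np.radians(15))])
    def f(v):
        a=ax(v[0]); c=np.array([c0[0],v[1],v[2]]); d=Q-c; d=d-np.outer(d@a,a)
        return np.linalg.norm(d,axis=1)-.035
    r=least_squares(f,[0,c0[1],.12],loss='soft_l1',f_scale=.002); a=ax(r.x[0])
    c=np.array([c0[0],r.x[1],r.x[2]]); ok=abs(f(r.x))<.006; s=(Q[ok]-c)@a
    lo,hi=np.percentile(s,[3,97]); return np.degrees(r.x[0]),c+a*(lo+hi)/2,hi-lo,np.std(f(r.x)[ok]),ok.mean()
E
python3 - <<'E'
from m import *
D={n:avg(n,6) for n in('scene','top')}
np.savez('avg.npz',sp=D['scene'][0],sP=D['scene'][1],tp=D['top'][0],tP=D['top'][1])
for y0 in(.12,-.04,-.18):
    A=[]
    for n in D:
        q,P=D[n];H,S,V=cv2.split(cv2.cvtColor(q,cv2.COLOR_RGB2HSV))
        m=(H>5)&(H<22)&(S>90)&(V>50)&(P[...,2]>.115)&(P[...,2]<.17)&(abs(P[...,1]-y0)<.06)&(P[...,0]<.7)
        A.append(P[m]); r=rollfit(P[m],np.array([.63,y0,.12])); print(n,y0,r[0].round(2),r[1].round(4),np.round(r[2:],4),m.sum())
    # dock black foot in top view
q,P=D['top'];H,S,V=cv2.split(cv2.cvtColor(q,cv2.COLOR_RGB2HSV))
for y0 in(.12,-.04,-.18):
    m=(V<45)&(P[...,2]<.03)&(abs(P[...,1]-y0)<.08)&(abs(P[...,0]-.6)<.1)
    r=cv2.minAreaRect(P[m][:,:2].astype(np.float32)*1000); print('foot',y0,m.sum(),r)
for n in D:
    q,P=D[n];H,S,V=cv2.split(cv2.cvtColor(q,cv2.COLOR_RGB2HSV))
    m=(H>5)&(H<20)&(S>100)&(V>50)&(P[...,0]<.5)&(P[...,1]<-.3)&(P[...,2]>.06)&(P[...,2]<.1)
    Q=P[m]; mu=np.median(Q,0); print(n,'handle',mu.round(4),Q.min(0).round(3),Q.max(0).round(3))
    g=(P[...,2]>.055)&(P[...,2]<.095)&(P[...,0]>.42)&(P[...,0]<.68)&(P[...,1]>-.40)&(P[...,1]<-.32)&~((H>100)&(S>80))
    Q=P[g]
    l=cv2.fitLine(Q[:,:2].astype(np.float32),cv2.DIST_HUBER,0,.001,.001).ravel(); s=(Q[:,:2]-l[2:])@l[:2]
    print('line',np.degrees(np.arctan(l[1]/l[0])),l[2:], 'y at .46',l[3]+(.46-l[2])*l[1]/l[0], Q[:,0].min(),Q[:,0].max(),g.sum())
p=D['scene'][0][:,:,::-1]
cs=[cv2.resize(p[v-22:v+22,u-17:u+23],(250,275),interpolation=cv2.INTER_CUBIC) for u,v in((207,250),(247,219),(265,191))]
im=np.hstack(cs).astype(float)/255; cv2.imwrite('pics/crop2.png',(255*np.clip(im*1.6,0,1)**.5).astype(np.uint8))
E
```

```text
scene 0.12 2.56 [0.6402 0.1199 0.1205] [0.027  0.0012 0.9455] 202
top 0.12 1.68 [0.6425 0.1223 0.119 ] [2.6e-02 8.0e-04 1.0e+00] 282
scene -0.04 9.86 [ 0.6244 -0.0473  0.1207] [0.0271 0.0012 0.9489] 176
top -0.04 8.6 [ 0.6259 -0.0451  0.119 ] [2.67e-02 9.00e-04 1.00e+00] 276
scene -0.18 5.61 [ 0.6534 -0.1839  0.1212] [0.028  0.0014 0.9662] 148
top -0.18 1.29 [ 0.654  -0.1818  0.1192] [2.59e-02 8.00e-04 1.00e+00] 269
foot 0.12 280 ((660.952880859375, 142.39508056640625), (121.92548370361328, 64.52720642089844), 82.1842041015625)
foot -0.04 178 ((625.1593017578125, -45.29725646972656), (27.012706756591797, 73.52880096435547), 8.908827781677246)
foot -0.18 184 ((653.9922485351562, -180.70767211914062), (73.30438995361328, 30.885652542114258), 89.76484680175781)
scene handle [ 0.4617 -0.3593  0.0762] [ 0.433 -0.373  0.06 ] [ 0.494 -0.353  0.08 ]
line -8.496889 [ 0.5210139  -0.36795428] y at .46 -0.3588391 0.43230532186672976 0.6432357414532688 304
top handle [ 0.4634 -0.3631  0.0763] [ 0.434 -0.374  0.072] [ 0.49  -0.353  0.079]
line -7.040559 [ 0.53029794 -0.37120938] y at .46 -0.36252737 0.43323202374612957 0.6430034897359842 530
```

View pics/crop2.png

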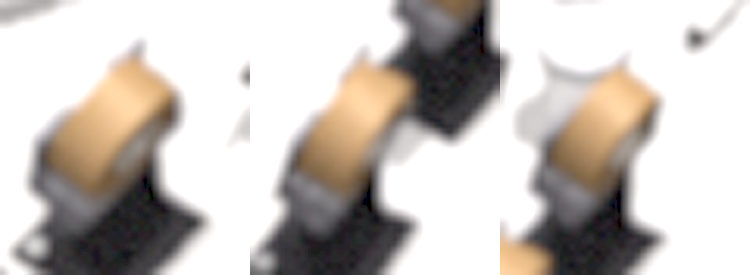

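The left and right rolls show a light patch at the core and the middle one is unclear. I'll rectify each front face with the fitted pose to compare the holes.

Run:
```python
from m import *
L=[snap('scene') for _ in range(16)]; c=L[0][2]
p=np.mean([l[0] for l in L],0).astype(np.float32); P=np.nanmean([l[1] for l in L],0).astype(np.float32)
f=210/np.tan(np.radians(c['vfov'])/2);T=np.array(c['extrinsics'])
out=[]
for yaw,ce in((2.,(.641,.121,.1205)),(9.1,(.625,-.0465,.1205)),(3.,(.6535,-.183,.1205))):
    y=np.radians(yaw);k=np.radians(15)
    a=np.array([np.cos(y)*np.cos(k),np.sin(y)*np.cos(k),np.sin(k)]);h=np.array([-np.sin(y),np.cos(y),0]);up=np.cross(a,h)
    g=np.linspace(-.045,.045,240); U,V=np.meshgrid(-g,-g)
    X=np.array(ce)-a*.015+U[...,None]*h+V[...,None]*up
    C=(X-T[:3,3])@T[:3,:3]; u=(C[...,0]/C[...,2]*f+c['cx']).astype(np.float32);v=(C[...,1]/C[...,2]*f+c['cy']).astype(np.float32)
    im=cv2.remap(p,u,v,cv2.INTER_CUBIC)
    PP=cv2.remap(P,u,v,cv2.INTER_LINEAR); dep=np.nan_to_num((PP-X)@a)*1000
    dd=np.clip(dep*10+128,0,255); 
    im=255*np.clip(im[:,:,::-1]/255*1.8,0,1)**.5
    for z in(im,): cv2.circle(z,(120,120),93,(255,0,0),1);cv2.circle(z,(120,120),33,(0,255,0),1)
    out.append(np.vstack([im,cv2.cvtColor(dd.astype(np.float32),cv2.COLOR_GRAY2BGR)]))
    print(yaw,'depth in hole mm, r<5, r 6-11, r16-30:',[np.round(np.nanmedian(dep[(np.hypot(U,V)*1000>=r0)&(np.hypot(U,V)*1000<r1)]),1) for r0,r1 in((0,5),(6,11),(16,30))])
cv2.imwrite('pics/face.png',np.hstack(out).astype(np.uint8))
```

```text
2.0 depth in hole mm, r<5, r 6-11, r16-30: [np.float64(0.6), np.float64(0.3), np.float64(0.4)]
9.1 depth in hole mm, r<5, r 6-11, r16-30: [np.float64(1.4), np.float64(1.2), np.float64(0.6)]
3.0 depth in hole mm, r<5, r 6-11, r16-30: [np.float64(1.7), np.float64(1.4), np.float64(0.3)]
```

View pics/face.png

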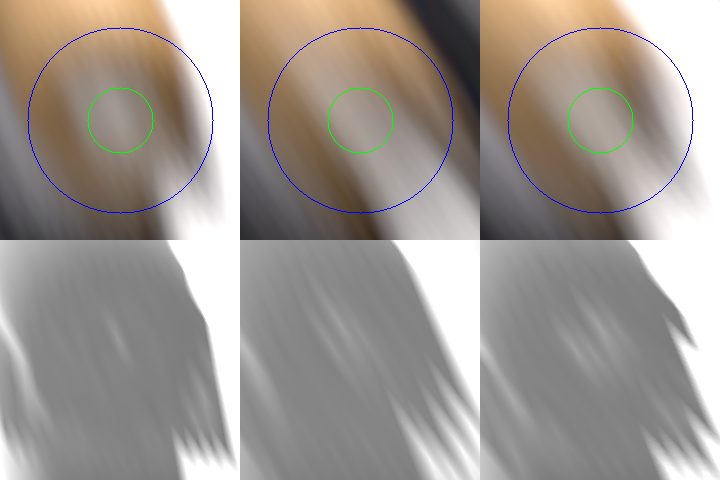

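The left roll (y≈+0.12) is seen most squarely, yet it has the flattest, solid white core. The other two show the depth of a wide hole. So the left roll is the narrow one, and I take the middle roll first, then the right. Next, a planner that prints move numbers.

```bash
cat > go.py <<'E'
from m import *
from scipy.spatial.transform import Rotation as Ro
def rot(yaw,pitch):
    return (Ro.from_euler('z',yaw,degrees=True)*Ro.from_euler('y',-pitch,degrees=True)*Ro.from_euler('x',180,degrees=True))
GX=-.065
def pose(F,yaw,pitch,gx=None):   # F: flange origin (spindle origin)
    R=rot(yaw,pitch); return np.array(F)+R.apply([GX if gx is None else gx,0,.019]),R
def plan(ways):   # list of (pos,Rot)
    s=get_state(); p=s['tool_pos'];R=Ro.from_quat(s['eef_rot'])
    for P1,R1 in ways:
        while 1:
            d=R.inv().apply(P1-p)/.08; k=min(1,.98/max(abs(d).max(),1e-9))
            w=(R.inv()*R1).as_rotvec()/np.pi
            Rn=Ro.from_rotvec((R1*R.inv()).as_rotvec()*k)*R
            ww=(R.inv()*Rn).as_rotvec()/np.pi
            print('d',(d*k).round(3),'w',ww.round(4),'rows>=',int(np.ceil(max(np.linalg.norm(d*k)*1.6,np.linalg.norm(ww)*21))))
            p=p+(P1-p)*k; R=Rn
            if k>=1: break
        print('--')
def spin():   # spindle pose from tool
    s=get_state();R=Ro.from_quat(s['eef_rot']); F=s['tool_pos']-R.apply([GX,0,.019]); x=R.apply([1,0,0])
    print('t',round(s['clock'],2),'F',F.round(4),'tool',s['tool_pos'].round(4),'yaw',np.degrees(np.arctan2(x[1],x[0])).round(2),'pitch',np.degrees(np.arcsin(x[2])).round(2),'roll',R.apply([0,1,0])[2].round(4),'f',s['contact_force'].round(1),'m',s['moment'].round(2),'open',round(s['opening']*88.1,1),'ff',s['finger_force'])
E
python3 - <<'E'
from go import *
F=np.array([.527,-.370,.064])
plan([pose(F+[0,0,.12],-7.7,0),pose(F,-7.7,0)]); spin()
E
```

```text
d [ 0.98  -0.401  0.233] w [ 0.     -0.      0.0389] rows>= 2
d [ 0.98  -0.549  0.247] w [ 0.     -0.      0.0413] rows>= 2
d [ 0.98  -0.73   0.268] w [ 0.     -0.      0.0449] rows>= 3
d [ 0.563 -0.558  0.174] w [ 0.     -0.      0.0291] rows>= 2
--
d [ 0.   -0.    0.98] w [0. 0. 0.] rows>= 2
d [ 0.   -0.    0.52] w [0. 0. 0.] rows>= 1
--
t 1.7 F [ 0.2753 -0.5649  0.2577] tool [ 0.2142 -0.5872  0.2387] yaw 20.04 pitch 0.0 roll 0.0001 f [-0.9  0.   0.1] m [-0.05  0.04 -0.01] open 88.5 ff 0.0
```

Emit:
step_arm(motion=[{"dx": 0.98, "dy": -0.4, "dz": 0.233, "wz": 0.039, "claw": 70}, {"dx": 0.98, "dy": -0.4, "dz": 0.233, "wz": 0.039}, {"dx": 0.98, "dy": -0.4, "dz": 0.233, "wz": 0.039}])

```text
$.motion[0]: bad value
```

Emit:
step_arm(motion=[{"dx": 0.98, "dy": -0.55, "dz": 0.247, "wz": 0.041}, {"dx": 0.98, "dy": -0.55, "dz": 0.247, "wz": 0.041}, {"dx": 0.98, "dy": -0.55, "dz": 0.247, "wz": 0.041}])

```text
$.motion[0]: bad value
```

Emit:
step_arm(motion=[{"dx": 0.98, "dy": -0.73, "dz": 0.268, "wz": 0.045}, {"dx": 0.98, "dy": -0.73, "dz": 0.268, "wz": 0.045}, {"dx": 0.98, "dy": -0.73, "dz": 0.268, "wz": 0.045}])

```text
$.motion[0]: bad value
```

Emit:
step_arm(motion=[{"dx": 0.563, "dy": -0.558, "dz": 0.174, "wz": 0.029}, {"dx": 0.563, "dy": -0.558, "dz": 0.174, "wz": 0.029}, {"dx": 0.563, "dy": -0.558, "dz": 0.174, "wz": 0.029}, {"dx": 0.563, "dy": -0.558, "dz": 0.174, "wz": 0.029}])

```text
$.motion[0]: bad value
```

Run:
```python
from go import *
spin(); F=np.array([.527,-.370,.064])
plan([pose(F,-7.7,0)]);
```

```text
t 1.7 F [ 0.2753 -0.5649  0.2577] tool [ 0.2142 -0.5872  0.2387] yaw 20.04 pitch 0.0 roll 0.0001 f [-0.9  0.   0.1] m [-0.05  0.04 -0.01] open 88.5 ff 0.0
d [ 0.98  -0.401  0.611] w [ 0.     -0.      0.0389] rows>= 2
d [ 0.98  -0.549  0.648] w [ 0.     -0.      0.0413] rows>= 3
d [ 0.98  -0.73   0.705] w [ 0.     -0.      0.0449] rows>= 3
d [ 0.563 -0.558  0.457] w [ 0.     -0.      0.0291] rows>= 2
--
```

Emit:
step_arm(motion=[{"wx": 0, "wy": 0, "wz": 0.039, "dx": 0.98, "dy": -0.4, "dz": 0.233, "claw": 70}, {"wx": 0, "wy": 0, "wz": 0.039, "dx": 0.98, "dy": -0.4, "dz": 0.233, "claw": 70}, {"wx": 0, "wy": 0, "wz": 0.039, "dx": 0.98, "dy": -0.4, "dz": 0.233, "claw": 70}], force=60)

```text
clock: 2.0
tool_pos: [0.2828, -0.5249, 0.2193]
eef_rot: [0.993, 0.118, 0.002, -0.002]
contact_force: [0.5, -0.7, 1.2]
opening: 0.797
finger_force: 0.0
```

Emit:
step_arm(motion=[{"wx": 0, "wy": 0, "wz": 0.041, "dx": 0.98, "dy": -0.55, "dz": 0.247, "claw": 70}, {"wx": 0, "wy": 0, "wz": 0.041, "dx": 0.98, "dy": -0.55, "dz": 0.247, "claw": 70}, {"wx": 0, "wy": 0, "wz": 0.041, "dx": 0.98, "dy": -0.55, "dz": 0.247, "claw": 70}])

```text
clock: 2.3
tool_pos: [0.3493, -0.464, 0.1995]
eef_rot: [0.999, 0.055, 0.002, -0.002]
contact_force: [0.4, -0.3, -0.2]
opening: 0.791
finger_force: 0.0
```

Emit:
step_arm(motion=[{"wx": 0, "wy": 0, "wz": 0.045, "dx": 0.98, "dy": -0.73, "dz": 0.268, "claw": 70}, {"wx": 0, "wy": 0, "wz": 0.045, "dx": 0.98, "dy": -0.73, "dz": 0.268, "claw": 70}, {"wx": 0, "wy": 0, "wz": 0.045, "dx": 0.98, "dy": -0.73, "dz": 0.268, "claw": 70}])

```text
clock: 2.6
tool_pos: [0.4222, -0.3969, 0.1779]
eef_rot: [1.0, -0.015, 0.002, -0.003]
contact_force: [-0.7, 0.6, 0.2]
opening: 0.794
finger_force: 0.0
```

Emit:
step_arm(motion=[{"wx": 0, "wy": 0, "wz": 0.029, "dx": 0.563, "dy": -0.558, "dz": 0.174, "claw": 70}, {"wx": 0, "wy": 0, "wz": 0.029, "dx": 0.563, "dy": -0.558, "dz": 0.174, "claw": 70}, {"wx": 0, "wy": 0, "wz": 0.029, "dx": 0.563, "dy": -0.558, "dz": 0.174, "claw": 70}, {"wx": 0, "wy": 0, "wz": 0.029, "dx": 0.563, "dy": -0.558, "dz": 0.174, "claw": 70}])

```text
clock: 3.0
tool_pos: [0.4616, -0.3624, 0.1651]
eef_rot: [0.998, -0.067, -0.0, 0.001]
contact_force: [0.3, -0.6, -0.1]
opening: 0.793
finger_force: 0.0
```

Run:
```python
from go import *
spin(); F=np.array([.527,-.370,.064])
plan([pose(F,-7.7,0)]);
```

```text
t 3.0 F [ 0.526  -0.3711  0.1841] tool [ 0.4616 -0.3624  0.1651] yaw -7.66 pitch -0.04 roll 0.0012 f [ 0.3 -0.6 -0.1] m [ 0.02  0.02 -0.01] open 69.9 ff 0.0
d [ 0.008 -0.011  0.98 ] w [0.0002 0.0002 0.0002] rows>= 2
d [ 0.004 -0.006  0.522] w [0.0001 0.0001 0.0001] rows>= 1
--
```

Emit:
step_arm(motion=[{"wx": 0, "wy": 0, "wz": 0, "dx": 0.01, "dy": 0, "dz": 0.5, "claw": 70}, {"wx": 0, "wy": 0, "wz": 0, "dx": 0.01, "dy": 0, "dz": 0.98, "claw": 70}, {"wx": 0, "wy": 0, "wz": 0, "dx": 0.01, "dy": 0, "dz": 0.98, "claw": 70}])

```text
clock: 3.3
tool_pos: [0.4587, -0.3614, 0.0829]
eef_rot: [0.998, -0.068, -0.004, -0.002]
contact_force: [-1.0, 0.5, -0.2]
opening: 0.798
finger_force: 0.0
```

Emit:
step_arm(motion=[{"wx": 0, "wy": 0, "wz": 0, "dx": 0, "dy": 0, "dz": 0.3, "claw": 60}, {"wx": 0, "wy": 0, "wz": 0, "dx": 0, "dy": 0, "dz": 0.52, "claw": 50}, {"wx": 0, "wy": 0, "wz": 0, "dx": 0, "dy": 0, "dz": 0.52, "claw": 40}, {"wx": 0, "wy": 0, "wz": 0, "dx": 0, "dy": 0, "dz": 0.52, "claw": 30}])

```text
clock: 3.7
tool_pos: [0.4632, -0.3629, 0.0466]
eef_rot: [0.998, -0.068, 0.001, 0.001]
contact_force: [-0.5, -0.3, 0.8]
opening: 0.454
finger_force: 0.0
```

Run:
```python
from go import *
spin()
p,P,c=snap('top'); cv2.imwrite('pics/g1.png',cv2.resize(p[180:300,310:440,::-1],None,fx=4,fy=4,interpolation=cv2.INTER_CUBIC))
```

```text
t 3.7 F [ 0.5276 -0.3716  0.0657] tool [ 0.4632 -0.3629  0.0466] yaw -7.75 pitch 0.07 roll 0.0015 f [-0.5 -0.3  0.8] m [ 0.05 -0.02  0.  ] open 40.0 ff 0.0
```

View pics/g1.png

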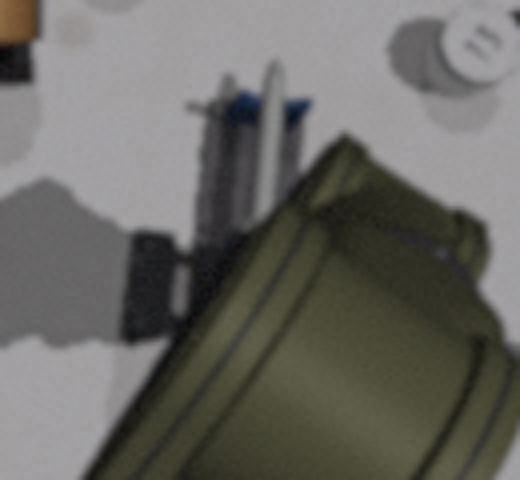

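The gripper is over the handle, with the rod lying straight ahead of it. Closing.

Emit:
step_arm(motion=[{"wx": 0, "wy": 0, "wz": 0, "dx": 0, "dy": 0, "dz": 0.015, "claw": 20}, {"wx": 0, "wy": 0, "wz": 0, "dx": 0, "dy": 0, "dz": 0.015, "claw": 10}, {"wx": 0, "wy": 0, "wz": 0, "dx": 0, "dy": 0, "dz": 0.015, "claw": 5}, {"wx": 0, "wy": 0, "wz": 0, "dx": 0, "dy": 0, "dz": 0.015, "claw": 5}, {"wx": 0, "wy": 0, "wz": 0, "dx": 0, "dy": 0, "dz": 0.015, "claw": 5}], force=60)

```text
clock: 4.25
tool_pos: [0.4637, -0.3617, 0.0443]
eef_rot: [0.998, -0.067, 0.0, 0.0]
contact_force: [-0.7, -0.4, 3.8]
opening: 0.196
finger_force: 59.9
```

Run:
```python
from go import *
spin()
```

```text
t 4.25 F [ 0.5281 -0.3704  0.0634] tool [ 0.4637 -0.3617  0.0443] yaw -7.68 pitch 0.06 roll 0.0008 f [-0.7 -0.4  3.8] m [-0.02 -0.02 -0.05] open 17.3 ff 59.94584832340479
```

```bash
cat >> go.py <<'E'
def axv(yaw,p=15):
    return rot(yaw,p).apply([1,0,0])
MID=(np.array([.6252,-.0462,.1205]),9.0); RIGHT=(np.array([.6537,-.1829,.1205]),1.0)
def F_at(dock,depth,up=0,side=0):  # depth: spindle x coordinate located at roll centre
    c,y=dock; R=rot(y,15); return c-axv(y)*depth+R.apply([0,0,-up])+np.array([-np.sin(np.radians(y)),np.cos(np.radians(y)),0])*side
E
python3 - <<'E'
from go import *
plan([pose([.528,-.3704,.142],-7.7,0),pose([.44,-.33,.17],-5,5),pose(F_at(MID,.173),9,15)]); print(F_at(MID,.173))
E
```

```text
d [-0.001  0.001 -0.98 ] w [ 0.0002 -0.0003  0.0001] rows>= 2
d [-0.    -0.    -0.004] w [ 0. -0.  0.] rows>= 1
--
d [-0.98  -0.273 -0.242] w [ 0.0006  0.024  -0.013 ] rows>= 2
d [-0.148 -0.049 -0.049] w [ 0.0001  0.0038 -0.002 ] rows>= 1
--
d [-0.018 -0.98   0.42 ] w [ 0.0043  0.0177 -0.0246] rows>= 2
d [ 0.034 -0.98   0.437] w [ 0.0044  0.0178 -0.0248] rows>= 2
d [ 0.085 -0.98   0.459] w [ 0.0044  0.018  -0.025 ] rows>= 2
d [ 0.012 -0.089  0.044] w [ 0.0004  0.0017 -0.0023] rows>= 1
--
[ 0.46015217 -0.07234101  0.07572431]
```

Emit:
step_arm(motion=[{"wx": 0, "wy": 0, "wz": 0, "dx": 0, "dy": 0, "dz": -0.25, "claw": 5}, {"wx": 0, "wy": 0, "wz": 0, "dx": 0, "dy": 0, "dz": -0.6, "claw": 5}, {"wx": 0, "wy": 0, "wz": 0, "dx": 0, "dy": 0, "dz": -0.98, "claw": 5}, {"wx": 0, "wy": 0, "wz": 0, "dx": 0, "dy": 0, "dz": -0.98, "claw": 5}])

```text
clock: 4.65
tool_pos: [0.4651, -0.3626, 0.1253]
eef_rot: [0.998, -0.067, 0.003, 0.002]
contact_force: [0.4, -0.8, -1.0]
opening: 0.194
finger_force: 59.9
```

Emit:
step_arm(motion=[{"wx": 0, "wy": 0.012, "wz": -0.006, "dx": -0.5, "dy": -0.14, "dz": -0.12, "claw": 5}, {"wx": 0, "wy": 0.024, "wz": -0.013, "dx": -0.98, "dy": -0.27, "dz": -0.24, "claw": 5}, {"wx": 0, "wy": 0.024, "wz": -0.013, "dx": -0.98, "dy": -0.27, "dz": -0.24, "claw": 5}])

```text
clock: 4.95
tool_pos: [0.3775, -0.3246, 0.14]
eef_rot: [0.998, -0.048, 0.03, -0.001]
contact_force: [0.4, -0.3, -1.3]
opening: 0.196
finger_force: 59.9
```

Run:
```python
from go import *
spin();plan([pose(F_at(MID,.173),9,15)])
```

```text
t 4.95 F [ 0.441  -0.3309  0.1629] tool [ 0.3775 -0.3246  0.14  ] yaw -5.52 pitch 3.48 roll -0.0056 f [ 0.4 -0.3 -1.3] m [0.05 0.17 0.05] open 17.3 ff 59.944848753511906
d [-0.016 -0.98   0.405] w [ 0.0036  0.0204 -0.0257] rows>= 2
d [ 0.036 -0.98   0.419] w [ 0.0036  0.0205 -0.0258] rows>= 2
d [ 0.089 -0.98   0.438] w [ 0.0037  0.0207 -0.0261] rows>= 2
d [ 0.012 -0.086  0.041] w [ 0.0003  0.0018 -0.0023] rows>= 1
--
```

Emit:
step_arm(motion=[{"wx": 0.002, "wy": 0.01, "wz": -0.013, "dx": -0.01, "dy": -0.5, "dz": 0.2, "claw": 5}, {"wx": 0.004, "wy": 0.02, "wz": -0.026, "dx": -0.02, "dy": -0.98, "dz": 0.4, "claw": 5}, {"wx": 0.004, "wy": 0.02, "wz": -0.026, "dx": -0.02, "dy": -0.98, "dz": 0.4, "claw": 5}])

```text
clock: 5.25
tool_pos: [0.3939, -0.2448, 0.1068]
eef_rot: [0.998, -0.002, 0.065, -0.005]
contact_force: [0.0, 0.1, -2.1]
opening: 0.196
finger_force: 59.9
```

Emit:
step_arm(motion=[{"wx": 0.002, "wy": 0.01, "wz": -0.013, "dx": 0.02, "dy": -0.5, "dz": 0.21, "claw": 5}, {"wx": 0.004, "wy": 0.02, "wz": -0.026, "dx": 0.04, "dy": -0.98, "dz": 0.42, "claw": 5}, {"wx": 0.004, "wy": 0.02, "wz": -0.026, "dx": 0.04, "dy": -0.98, "dz": 0.42, "claw": 5}])

```text
clock: 5.55
tool_pos: [0.3636, -0.1821, 0.0835]
eef_rot: [0.997, 0.03, 0.004, -0.065]
contact_force: [0.5, 0.1, -2.0]
opening: 0.197
finger_force: 59.9
```

Emit:
step_arm(motion=[{"wx": 0.002, "wy": 0.01, "wz": -0.013, "dx": 0.045, "dy": -0.5, "dz": 0.22, "claw": 5}, {"wx": 0.004, "wy": 0.021, "wz": -0.026, "dx": 0.09, "dy": -0.98, "dz": 0.44, "claw": 5}, {"wx": 0.004, "wy": 0.021, "wz": -0.026, "dx": 0.09, "dy": -0.98, "dz": 0.44, "claw": 5}, {"wx": 0.004, "wy": 0.021, "wz": -0.026, "dx": 0.09, "dy": -0.98, "dz": 0.44, "claw": 5}])

```text
clock: 5.95
tool_pos: [0.3735, -0.1158, 0.0692]
eef_rot: [0.994, 0.072, 0.023, -0.077]
contact_force: [-1.1, 0.1, -3.2]
opening: 0.197
finger_force: 59.9
```

Run:
```python
from go import *
spin();plan([pose(F_at(MID,.173),9,15)])
st=get_state();R=Ro.from_quat(st['eef_rot']);F=st['tool_pos']-R.apply([GX,0,.019])
for n in('scene','top'):
    p,P=avg(n,3)
    L=(P-F)@R.as_matrix()   # spindle-ish frame: x fwd, y right, z down
    m=(L[...,0]>.012)&(L[...,0]<.125)&(abs(L[...,1])<.015)&(abs(L[...,2])<.015)
    Q=L[m]; print(n,m.sum(),'xmax',Q[:,0].max() if len(Q) else 0)
    for a,b in((.02,.05),(.05,.08),(.08,.104)):
        q=Q[(Q[:,0]>a)&(Q[:,0]<b)]
        if len(q)>5: print(a,np.median(q,0).round(4),np.percentile(q,5,axis=0).round(4),np.percentile(q,95,axis=0).round(4))
    cv2.imwrite(f'pics/pre_{n}.png',cv2.resize(p[150:300,150:350,::-1],None,fx=3,fy=3))
```

```text
t 5.95 F [ 0.4371 -0.1097  0.0918] tool [ 0.3735 -0.1158  0.0692] yaw 8.08 pitch 3.32 roll -0.1506 f [-1.1  0.1 -3.2] m [-0.21  0.33  0.05] open 17.4 ff 59.945857152342796
d [ 0.404 -0.312  0.435] w [-0.0472  0.0644 -0.0099] rows>= 2
--
scene 137 xmax 0.11528319435115728
0.02 [ 0.0343 -0.0033 -0.0068] [ 0.023  -0.007  -0.0102] [0.0489 0.0053 0.0009]
0.05 [ 0.0648 -0.0023 -0.0072] [ 0.0523 -0.0065 -0.0116] [ 0.0782  0.0044 -0.0013]
0.08 [ 0.0917 -0.0016 -0.0073] [ 0.0809 -0.0062 -0.0114] [0.1028 0.0066 0.0003]
top 218 xmax 0.11534495796836114
0.02 [ 0.0344  0.0011 -0.0054] [ 0.0213 -0.0046 -0.008 ] [0.0475 0.0082 0.0001]
0.05 [ 0.0648  0.0018 -0.005 ] [ 0.0506 -0.0042 -0.0085] [0.0775 0.009  0.0013]
0.08 [ 0.0926  0.0014 -0.0048] [ 0.0819 -0.0041 -0.0069] [0.1033 0.009  0.0019]
```

View pics/pre_scene.png

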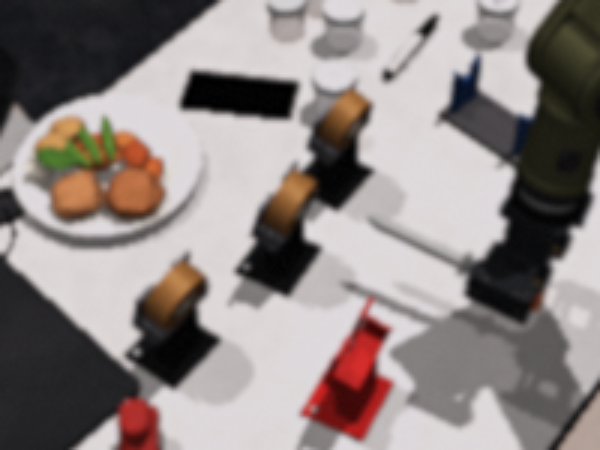

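Run:
```python
from go import *
print(get_state()['q'].round(2))
q,P=np.load('avg.npz')['sp'],np.load('avg.npz')['sP']
for a,b in(('sp','sP'),('tp','tP')):
    z=np.load('avg.npz');q,P=z[a],z[b];H,S,V=cv2.split(cv2.cvtColor(q,cv2.COLOR_RGB2HSV))
    m=((H<5)|(H>172))&(S>120)&(P[...,2]>.004)&(P[...,0]<.56)&(abs(P[...,1])<.2)
    print(m.sum(),np.percentile(P[m],1,axis=0).round(3),np.percentile(P[m],99,axis=0).round(3), P[m&(P[...,2]>.06)].min(0).round(3),P[m&(P[...,2]>.06)].max(0).round(3))
```

```text
[ 0.8   0.92 -0.82  2.34  1.43  0.46 -2.61]
627 [0.43  0.015 0.005] [0.498 0.097 0.145] [0.43  0.014 0.061] [0.476 0.095 0.147]
705 [0.432 0.014 0.004] [0.506 0.092 0.144] [0.437 0.012 0.06 ] [0.483 0.094 0.146]
```

The tool stalled short of its target, with q7 at its limit, because the pose is too close in with the wrist near straight. The red dock (x .43–.50, y .014–.094) is also near the gripper body's path. I'll check the red dock's shape and back out.

Run:
```python
from go import *
z=np.load('avg.npz')
for a,b in(('sp','sP'),('tp','tP')):
    q,P=z[a],z[b];H,S,V=cv2.split(cv2.cvtColor(q,cv2.COLOR_RGB2HSV))
    m=((H<5)|(H>172))&(S>120)&(P[...,2]>.004)&(P[...,0]<.56)&(abs(P[...,1])<.2)
    for lo,hi in((.004,.03),(.03,.08),(.08,.11),(.11,.13),(.13,.16)):
        k=m&(P[...,2]>lo)&(P[...,2]<hi)
        if k.sum()>3: print(lo,k.sum(),cv2.boxPoints(cv2.minAreaRect(P[k][:,:2].astype(np.float32)*1000)).round().tolist())
plan([pose([.49,-.2,.17],0,0)])
```

```text
0.004 275 [[425.0, 88.0], [439.0, 13.0], [509.0, 27.0], [495.0, 101.0]]
0.03 73 [[428.0, 39.0], [448.0, 32.0], [464.0, 79.0], [444.0, 86.0]]
0.08 247 [[430.0, 90.0], [442.0, 12.0], [478.0, 18.0], [466.0, 96.0]]
0.11 16 [[446.0, 92.0], [467.0, 19.0], [482.0, 24.0], [462.0, 96.0]]
0.13 16 [[451.0, 93.0], [458.0, 34.0], [463.0, 35.0], [456.0, 93.0]]
0.004 260 [[426.0, 88.0], [441.0, 12.0], [510.0, 25.0], [496.0, 101.0]]
0.03 29 [[440.0, 75.0], [451.0, 28.0], [452.0, 29.0], [442.0, 75.0]]
0.08 337 [[436.0, 90.0], [448.0, 12.0], [485.0, 17.0], [474.0, 95.0]]
0.11 30 [[455.0, 94.0], [470.0, 16.0], [480.0, 18.0], [465.0, 96.0]]
0.13 49 [[452.0, 90.0], [467.0, 15.0], [474.0, 17.0], [460.0, 91.0]]
d [ 0.483  0.815 -0.98 ] w [-0.0422 -0.0119  0.039 ] rows>= 3
d [ 0.092  0.147 -0.149] w [-0.0071 -0.002   0.0065] rows>= 1
--
```

```bash
cat >> go.py <<'E'
def rot(yaw,pitch,roll=0):
    return Ro.from_euler('z',yaw,degrees=True)*Ro.from_euler('y',-pitch,degrees=True)*Ro.from_euler('x',180+roll,degrees=True)
def pose(F,yaw,pitch,roll=0):
    R=rot(yaw,pitch,roll); return np.array(F)+R.apply([GX,0,.019]),R
E
python3 - <<'E'
from go import *
g=np.array([(x,y,z) for x in np.linspace(.45,.482,5) for y in np.linspace(.013,.04,4) for z in np.linspace(.09,.149,6)])
for yaw,roll in((9,0),(14,0),(12,12),(9,20),(12,20)):
    o=[]
    for d in np.arange(.135,.01,-.02):
        c=MID[0];F=c-axv(yaw)*d; p,R=pose(F,yaw,15 if d<.1 else 10,roll); L=R.inv().apply(g-p)
        e=np.stack([abs(L[:,0])-.0375,abs(L[:,1])-.0935,L[:,2]+.064],1).max(1)  # body occupies z<-.064
        o.append(e.min())
    print(yaw,roll,np.round(o,3))
E
```

```text
9 0 [ 0.002 -0.009 -0.01  -0.013 -0.013 -0.013  0.001]
14 0 [ 0.01   0.004  0.001 -0.001 -0.001 -0.001 -0.001]
12 12 [0.01  0.009 0.006 0.005 0.005 0.005 0.005]
9 20 [0.011 0.012 0.01  0.01  0.01  0.01  0.013]
12 20 [0.018 0.016 0.015 0.015 0.015 0.015 0.015]
```

Emit:
step_arm(motion=[{"wx": -0.02, "wy": -0.006, "wz": 0.02, "dx": 0.24, "dy": 0.4, "dz": -0.49, "claw": 5}, {"wx": -0.042, "wy": -0.012, "wz": 0.039, "dx": 0.48, "dy": 0.8, "dz": -0.98, "claw": 5}, {"wx": -0.042, "wy": -0.012, "wz": 0.039, "dx": 0.48, "dy": 0.8, "dz": -0.98, "claw": 5}, {"wx": -0.042, "wy": -0.012, "wz": 0.039, "dx": 0.48, "dy": 0.8, "dz": -0.98, "claw": 5}])

```text
clock: 6.65
tool_pos: [0.4201, -0.188, 0.1417]
eef_rot: [1.0, 0.009, 0.007, -0.011]
contact_force: [-0.3, 0.8, -1.4]
opening: 0.194
finger_force: 59.9
```

Run:
```python
from go import *
print(get_state()['q'].round(2));spin();plan([pose([.50,-.2,.18],0,0)])
```

```text
[ 0.85  0.78 -0.85  2.13  0.96  0.67 -2.22]
t 6.65 F [ 0.4849 -0.1873  0.1616] tool [ 0.4201 -0.188   0.1417] yaw 1.04 pitch 0.78 roll -0.0209 f [-0.3  0.8 -1.4] m [-0.02  0.11 -0.03] open 17.1 ff 59.94454991072416
d [ 0.186  0.148 -0.242] w [-0.0067 -0.0043  0.0058] rows>= 1
--
```

Run:
```python
from go import *
plan([pose([.488,-.0747,.112],12,2,12)])
```

```text
d [ 0.051 -0.98   0.504] w [ 0.0468 -0.0002 -0.0469] rows>= 2
d [ 0.058 -0.272  0.198] w [ 0.0145 -0.0001 -0.0145] rows>= 1
--
```

Emit:
step_arm(motion=[{"wx": 0.023, "wy": 0, "wz": -0.023, "dx": 0.03, "dy": -0.49, "dz": 0.2, "claw": 5}, {"wx": 0.047, "wy": 0, "wz": -0.047, "dx": 0.05, "dy": -0.98, "dz": 0.4, "claw": 5}, {"wx": 0.047, "wy": 0, "wz": -0.047, "dx": 0.05, "dy": -0.98, "dz": 0.4, "claw": 5}, {"wx": 0.047, "wy": 0, "wz": -0.047, "dx": 0.05, "dy": -0.98, "dz": 0.4, "claw": 5}])

```text
clock: 7.05
tool_pos: [0.4185, -0.1062, 0.1088]
eef_rot: [0.993, 0.085, 0.003, -0.086]
contact_force: [-0.5, -0.2, -0.0]
opening: 0.201
finger_force: 59.9
```

Run:
```python
from go import *
print(get_state()['q'].round(2));spin();plan([pose([.488,-.0747,.112],12,2,12)])
```

```text
[ 0.8   0.88 -0.91  2.17  0.98  0.6  -2.19]
t 7.05 F [ 0.4828 -0.0985  0.1288] tool [ 0.4185 -0.1062  0.1088] yaw 9.74 pitch 1.14 roll -0.1697 f [-0.5 -0.2 -0. ] m [-0.25  0.09  0.01] open 17.7 ff 59.94533345103264
d [ 0.113 -0.218  0.264] w [ 0.0127  0.0023 -0.0132] rows>= 1
--
```

Emit:
step_arm(motion=[{"wx": 0.013, "wy": 0.002, "wz": -0.013, "dx": 0.11, "dy": -0.22, "dz": 0.264, "claw": 5}, {"wx": 0.013, "wy": 0.002, "wz": -0.013, "dx": 0.11, "dy": -0.22, "dz": 0.264, "claw": 5}, {"wx": 0.013, "wy": 0.002, "wz": -0.013, "dx": 0.11, "dy": -0.22, "dz": 0.264, "claw": 5}])

```text
clock: 7.35
tool_pos: [0.4254, -0.0851, 0.0923]
eef_rot: [0.989, 0.105, 0.007, -0.105]
contact_force: [0.3, 0.5, -0.3]
opening: 0.196
finger_force: 59.9
```

```bash
cat >> go.py <<'E'
def tipcheck():
    st=get_state();R=Ro.from_quat(st['eef_rot']);F=st['tool_pos']-R.apply([GX,0,.019])
    for n in('scene','top'):
        p,P=avg(n,3); L=(P-F)@R.as_matrix(); c=viewer.calibration(n); T=np.array(c['extrinsics'])
        m=(L[...,0]>.012)&(L[...,0]<.125)&(abs(L[...,1])<.015)&(abs(L[...,2])<.015); Q=L[m]
        if len(Q)<10: continue
        v=R.inv().apply(T[:3,3]-F-R.apply([.06,0,0])); v=v[1:]/np.linalg.norm(v[1:])
        print(n,m.sum(),'xmax',Q[:,0].max().round(4),[ (np.median(q,0)[1:]-.0068*v).round(4).tolist() for a,b in((.02,.06),(.06,.104)) for q in[Q[(Q[:,0]>a)&(Q[:,0]<b)]]])
E
python3 - <<'E'
from go import *
print(get_state()['q'].round(2));spin();tipcheck()
d=MID[0]-.015*axv(9)
for k,(yaw,p,dep) in enumerate(((12,4,.118-.015),(12,8,.075),(11,12,.045))):
    # place spindle point x=dep+.0 at roll centre
    plan([pose(MID[0]-axv(yaw,p)*dep,yaw,p,14)])
E
```

```text
[ 0.77  0.93 -0.9   2.17  1.01  0.56 -2.2 ]
t 7.35 F [ 0.4891 -0.0758  0.1132] tool [ 0.4254 -0.0851  0.0923] yaw 11.87 pitch 2.06 roll -0.2065 f [ 0.3  0.5 -0.3] m [-0.21  0.07 -0.01] open 17.3 ff 59.945631287992
scene 138 xmax 0.1229 [[0.0031, -0.0022], [0.0038, -0.0024]]
top 222 xmax 0.1195 [[0.0012, 0.0005], [0.0019, 0.0006]]
d [ 0.452 -0.003  0.05 ] w [ 0.0114  0.0096 -0.0029] rows>= 1
--
d [0.826 0.019 0.158] w [ 0.0114  0.0312 -0.0079] rows>= 2
--
d [0.98  0.006 0.173] w [ 0.0086  0.0431 -0.006 ] rows>= 2
d [0.241 0.008 0.077] w [ 0.0022  0.011  -0.0015] rows>= 1
--
```

Emit:
step_arm(motion=[{"wx": 0.004, "wy": 0.003, "wz": -0.001, "dx": 0.12, "dy": -0.02, "dz": 0.01, "claw": 5}, {"wx": 0.008, "wy": 0.006, "wz": -0.002, "dx": 0.24, "dy": -0.02, "dz": 0.03, "claw": 5}, {"wx": 0.011, "wy": 0.01, "wz": -0.003, "dx": 0.36, "dy": -0.02, "dz": 0.04, "claw": 5}, {"wx": 0.011, "wy": 0.01, "wz": -0.003, "dx": 0.45, "dy": -0.02, "dz": 0.05, "claw": 5}, {"wx": 0.011, "wy": 0.01, "wz": -0.003, "dx": 0.45, "dy": -0.02, "dz": 0.05, "claw": 5}])

```text
clock: 8.15
tool_pos: [0.4626, -0.074, 0.0903]
eef_rot: [0.986, 0.108, 0.023, -0.125]
contact_force: [-0.5, 0.0, -2.0]
opening: 0.197
finger_force: 59.9
```

Run:
```python
from go import *
print(get_state()['q'].round(2));spin()
for k,(yaw,p,dep) in enumerate(((12,8,.075),(11,12,.045))):
    plan([pose(MID[0]+[0,.0015,0]-axv(yaw,p)*dep,yaw,p,14)])
p=snap('scene')[0];cv2.imwrite('pics/ins1.png',cv2.resize(p[180:270,200:320,::-1],None,fx=5,fy=5,interpolation=cv2.INTER_CUBIC))
```

```text
[ 0.77  0.97 -0.94  2.09  0.98  0.58 -2.14]
t 8.15 F [ 0.5256 -0.0653  0.1134] tool [ 0.4626 -0.074   0.0903] yaw 12.01 pitch 4.16 roll -0.2417 f [-0.5  0.  -2. ] m [-0.36  0.14  0.02] open 17.4 ff 59.945924654603004
d [0.356 0.036 0.115] w [-0.0002  0.0207 -0.0051] rows>= 1
--
d [0.757 0.031 0.187] w [-0.0009  0.0436 -0.0052] rows>= 2
--
```

View pics/ins1.png

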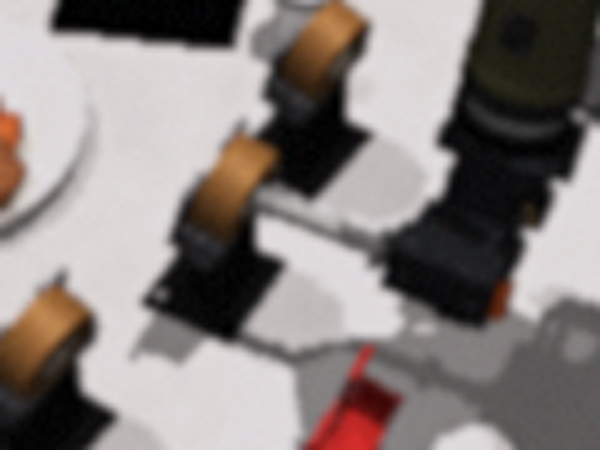

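The picture shows the rod entering the middle roll at about (265,195) with no contact force. At this depth the 15 mm cone is inside the core, so it is a wide one. Going deeper.

Emit:
step_arm(motion=[{"wx": 0, "wy": 0.01, "wz": -0.003, "dx": 0.18, "dy": 0.01, "dz": 0.05, "claw": 5}, {"wx": 0, "wy": 0.02, "wz": -0.005, "dx": 0.36, "dy": 0.02, "dz": 0.11, "claw": 5}, {"wx": 0, "wy": 0.032, "wz": -0.005, "dx": 0.55, "dy": 0.02, "dz": 0.15, "claw": 5}, {"wx": -0.001, "wy": 0.043, "wz": -0.005, "dx": 0.75, "dy": 0.03, "dz": 0.185, "claw": 5}, {"wx": -0.001, "wy": 0.043, "wz": -0.005, "dx": 0.75, "dy": 0.03, "dz": 0.185, "claw": 5}])

```text
clock: 8.7
tool_pos: [0.5209, -0.06, 0.0797]
eef_rot: [0.982, 0.108, 0.09, -0.13]
contact_force: [-0.0, -0.2, -1.4]
opening: 0.195
finger_force: 59.9
```

Run:
```python
from go import *
print(get_state()['q'].round(2));spin()
for yaw,p,dep in ((9,15,.021),(9,15,.013)):
    plan([pose(MID[0]+[0,.001,0]-axv(yaw,p)*dep,yaw,p,16)])
```

```text
[ 0.71  0.98 -0.87  2.06  1.13  0.43 -2.25]
t 8.7 F [ 0.5805 -0.053   0.111 ] tool [ 0.5209 -0.06    0.0797] yaw 11.09 pitch 11.83 roll -0.2356 f [-0.  -0.2 -1.4] m [-0.34  0.26  0.06] open 17.2 ff 59.94585279375315
d [ 0.334 -0.017  0.064] w [0.0088 0.0199 0.0064] rows>= 1
--
d [ 0.434 -0.015  0.058] w [0.0088 0.0199 0.0064] rows>= 1
--
```

Emit:
step_arm(motion=[{"wx": 0.003, "wy": 0.01, "wz": 0.002, "dx": 0.12, "dy": -0.01, "dz": 0.02, "claw": 5}, {"wx": 0.006, "wy": 0.02, "wz": 0.004, "dx": 0.25, "dy": -0.015, "dz": 0.05, "claw": 5}, {"wx": 0.009, "wy": 0.02, "wz": 0.006, "dx": 0.33, "dy": -0.017, "dz": 0.063, "claw": 5}, {"wx": 0.009, "wy": 0.02, "wz": 0.006, "dx": 0.37, "dy": -0.017, "dz": 0.061, "claw": 5}, {"wx": 0.009, "wy": 0.02, "wz": 0.006, "dx": 0.37, "dy": -0.017, "dz": 0.061, "claw": 5}])

```text
clock: 9.2
tool_pos: [0.5491, -0.0523, 0.0815]
eef_rot: [0.977, 0.095, 0.118, -0.148]
contact_force: [-0.5, 0.0, -0.6]
opening: 0.198
finger_force: 59.9
```

Run:
```python
from go import *
print(get_state()['q'].round(2));spin()
st=get_state();R=Ro.from_quat(st['eef_rot']);F=st['tool_pos']-R.apply([GX,0,.019]);print('centre in spindle',R.inv().apply(MID[0]-F).round(4),'f tool',R.inv().apply(st['contact_force']).round(1))
```

```text
[ 0.72  1.   -0.87  2.03  1.15  0.38 -2.27]
t 9.2 F [ 0.6073 -0.0484  0.116 ] tool [ 0.5491 -0.0523  0.0815] yaw 9.01 pitch 14.98 roll -0.2669 f [-0.5  0.  -0.6] m [-0.33  0.36 -0.03] open 17.5 ff 59.94615577161312
centre in spindle [0.0186 0.0007 0.0001] f tool [-0.6  0.   0.4]
```

Emit:
step_arm(motion=[{"wx": 0, "wy": 0, "wz": 0, "dx": 0.02, "dy": 0, "dz": 0, "claw": 5}, {"wx": 0, "wy": 0, "wz": 0, "dx": 0.04, "dy": 0, "dz": 0, "claw": 5}, {"wx": 0, "wy": 0, "wz": 0, "dx": 0.05, "dy": 0, "dz": 0, "claw": 5}, {"wx": 0, "wy": 0, "wz": 0, "dx": 0.05, "dy": 0, "dz": 0, "claw": 5}])

```text
clock: 9.6
tool_pos: [0.5531, -0.0517, 0.0825]
eef_rot: [0.977, 0.095, 0.118, -0.148]
contact_force: [-0.3, -0.4, -1.4]
opening: 0.197
finger_force: 59.9
```

Emit:
step_arm(motion=[{"wx": 0, "wy": 0, "wz": 0, "dx": 0.015, "dy": 0, "dz": 0, "claw": 5}, {"wx": 0, "wy": 0, "wz": 0, "dx": 0.015, "dy": 0, "dz": 0, "claw": 5}])

```text
clock: 9.8
tool_pos: [0.5541, -0.0515, 0.0827]
eef_rot: [0.977, 0.095, 0.118, -0.148]
contact_force: [0.6, 0.6, -0.9]
opening: 0.196
finger_force: 59.9
```

```bash
cat >> go.py <<'E'
def rel(D):
    st=get_state();R=Ro.from_quat(st['eef_rot']);F=st['tool_pos']-R.apply([GX,0,.019]);print('q',st['q'].round(2));spin();print('centre in spindle',R.inv().apply(D[0]-F).round(4),'f tool',R.inv().apply(st['contact_force']).round(1))
E
python3 -c "
from go import *
rel(MID)"
```

```text
q [ 0.72  1.01 -0.89  2.01  1.14  0.4  -2.25]
t 9.8 F [ 0.6123 -0.0476  0.1171] tool [ 0.5541 -0.0515  0.0827] yaw 9.02 pitch 14.98 roll -0.2667 f [ 0.6  0.6 -0.9] m [-0.42  0.41  0.07] open 17.3 ff 59.945746175944805
centre in spindle [ 0.0134  0.0006 -0.0001] f tool [ 0.4 -0.2  1.2]
```

Not touching yet. I'll creep on in small steps.

Emit:
step_arm(motion=[{"wx": 0, "wy": 0, "wz": 0, "dx": 0.015, "dy": 0, "dz": 0, "claw": 5}, {"wx": 0, "wy": 0, "wz": 0, "dx": 0.015, "dy": 0, "dz": 0, "claw": 5}])

```text
clock: 10.0
tool_pos: [0.5546, -0.0515, 0.0827]
eef_rot: [0.977, 0.095, 0.117, -0.148]
contact_force: [-1.6, 0.1, -1.7]
opening: 0.197
finger_force: 59.9
```

Emit:
step_arm(motion=[{"wx": 0, "wy": 0, "wz": 0, "dx": 0.015, "dy": 0, "dz": 0, "claw": 5}, {"wx": 0, "wy": 0, "wz": 0, "dx": 0.015, "dy": 0, "dz": 0, "claw": 5}])

```text
clock: 10.2
tool_pos: [0.5548, -0.0515, 0.0826]
eef_rot: [0.978, 0.095, 0.116, -0.148]
contact_force: [-5.4, -0.1, -1.0]
opening: 0.198
finger_force: 59.9
```

Emit:
step_arm(motion=[{"wx": 0, "wy": 0, "wz": 0, "dx": 0.015, "dy": 0, "dz": 0, "claw": 5}, {"wx": 0, "wy": 0, "wz": 0, "dx": 0.015, "dy": 0, "dz": 0, "claw": 5}])

```text
clock: 10.4
tool_pos: [0.5548, -0.0515, 0.0824]
eef_rot: [0.978, 0.095, 0.115, -0.147]
contact_force: [-7.1, -1.8, -1.1]
opening: 0.199
finger_force: 59.9
```

```bash
python3 -c "
from go import *
rel(MID)"
```

```text
q [ 0.72  1.01 -0.89  2.01  1.13  0.41 -2.25]
t 10.4 F [ 0.6132 -0.0475  0.1166] tool [ 0.5548 -0.0515  0.0824] yaw 9.08 pitch 14.68 roll -0.2663 f [-7.1 -1.8 -1.1] m [-0.58  1.53  0.41] open 17.6 ff 59.94738779962063
centre in spindle [ 0.0127  0.0004 -0.0009] f tool [-7.4  0.5 -0.9]
```

Snug at −7 N. I'll back off a hair and plan the lift along dock-up and the transfer to the right dock.

Run:
```python
from go import *
a=F_at(MID,.0145,0); 
plan([pose(F_at(MID,.0145,.007),9,15,16),pose(F_at(MID,.0145,.05),9,15,16)])
```

```text
d [-0.022 -0.019 -0.089] w [-0.      0.0018 -0.0001] rows>= 1
--
d [-0.    -0.148 -0.517] w [ 0. -0.  0.] rows>= 1
--
```

Emit:
step_arm(motion=[{"wx": 0, "wy": 0.002, "wz": 0, "dx": -0.02, "dy": -0.01, "dz": -0.04, "claw": 5}, {"wx": 0, "wy": 0.002, "wz": 0, "dx": -0.02, "dy": -0.02, "dz": -0.09, "claw": 5}, {"wx": 0, "wy": 0.002, "wz": 0, "dx": -0.02, "dy": -0.06, "dz": -0.22, "claw": 5}, {"wx": 0, "wy": 0.002, "wz": 0, "dx": -0.02, "dy": -0.11, "dz": -0.4, "claw": 5}, {"wx": 0, "wy": 0.002, "wz": 0, "dx": -0.02, "dy": -0.167, "dz": -0.606, "claw": 5}, {"wx": 0, "wy": 0.002, "wz": 0, "dx": -0.02, "dy": -0.167, "dz": -0.606, "claw": 5}])

```text
clock: 11.0
tool_pos: [0.5429, -0.054, 0.1338]
eef_rot: [0.977, 0.095, 0.121, -0.148]
contact_force: [-5.0, -0.7, -1.9]
opening: 0.194
finger_force: 60.0
```

Run:
```python
from go import *
rel(MID)
plan([pose([.545,-.09,.185],9,15,12),pose([.495,-.185,.16],1,13,8)])
p,P=avg('scene',2)
st=get_state();R=Ro.from_quat(st['eef_rot']);F=st['tool_pos']-R.apply([GX,0,.019]);L=(P-F)@R.as_matrix()
H,S,V=cv2.split(cv2.cvtColor(p,cv2.COLOR_RGB2HSV))
m=(H>5)&(H<22)&(S>90)&(V>50)&(np.linalg.norm(L-[.02,0,0],axis=-1)<.06)&(L[...,0]>-.02)
print('roll x in spindle',np.percentile(L[m],[3,50,97],axis=0).round(4).tolist())
cv2.imwrite('pics/lift.png',cv2.resize(p[170:270,180:320,::-1],None,fx=5,fy=5,interpolation=cv2.INTER_CUBIC))
```

```text
q [ 0.79  0.94 -1.    2.03  1.02  0.48 -2.18]
t 11.0 F [ 0.6008 -0.0502  0.1687] tool [ 0.5429 -0.054   0.1338] yaw 8.92 pitch 15.38 roll -0.2659 f [-5.  -0.7 -1.9] m [-0.54  1.36  0.26] open 17.1 ff 59.956733509898186
centre in spindle [0.011  0.0145 0.051 ] f tool [-5.4  0.   0.4]
d [-0.687  0.274 -0.496] w [-0.0222 -0.0022  0.0001] rows>= 2
--
d [-0.851  0.98  -0.135] w [-0.0329 -0.0034  0.0443] rows>= 3
d [-0.002  0.002 -0.   ] w [-0.0001 -0.      0.0001] rows>= 1
--
roll x in spindle [[-0.0002, -0.0333, -0.0326], [0.0124, -0.0222, -0.0207], [0.0267, 0.0126, 0.01]]m.py:5: RuntimeWarning: All-NaN slice encountered
  return np.mean([l[0] for l in L],0).astype(np.uint8),np.nanmedian([l[1] for l in L],0)
```

View pics/lift.png

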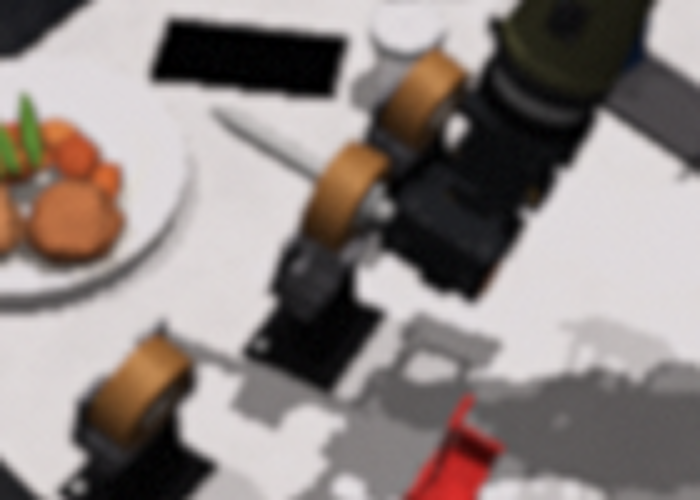

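The middle roll is on the rod against the flange (x 0..27 mm) and clear of its dock. Transferring to the right dock.

Emit:
step_arm(motion=[{"wx": -0.011, "wy": -0.001, "wz": 0, "dx": -0.35, "dy": 0.14, "dz": -0.25, "claw": 5}, {"wx": -0.022, "wy": -0.002, "wz": 0, "dx": -0.69, "dy": 0.27, "dz": -0.5, "claw": 5}, {"wx": -0.022, "wy": -0.002, "wz": 0, "dx": -0.69, "dy": 0.27, "dz": -0.5, "claw": 5}, {"wx": -0.022, "wy": -0.002, "wz": 0, "dx": -0.69, "dy": 0.27, "dz": -0.5, "claw": 5}])

```text
clock: 11.5
tool_pos: [0.4891, -0.0947, 0.15]
eef_rot: [0.982, 0.091, 0.123, -0.114]
contact_force: [-0.1, -0.0, -1.3]
opening: 0.196
finger_force: 60.0
```

Emit:
step_arm(motion=[{"wx": -0.011, "wy": -0.001, "wz": 0.015, "dx": -0.28, "dy": 0.33, "dz": -0.04, "claw": 5}, {"wx": -0.022, "wy": -0.002, "wz": 0.03, "dx": -0.57, "dy": 0.66, "dz": -0.09, "claw": 5}, {"wx": -0.033, "wy": -0.003, "wz": 0.044, "dx": -0.85, "dy": 0.98, "dz": -0.135, "claw": 5}, {"wx": -0.033, "wy": -0.003, "wz": 0.044, "dx": -0.85, "dy": 0.98, "dz": -0.135, "claw": 5}, {"wx": -0.033, "wy": -0.003, "wz": 0.044, "dx": -0.85, "dy": 0.98, "dz": -0.135, "claw": 5}])

```text
clock: 12.0
tool_pos: [0.4384, -0.1822, 0.1258]
eef_rot: [0.991, 0.018, 0.115, -0.072]
contact_force: [0.2, 1.3, -2.1]
opening: 0.199
finger_force: 60.0
```

Run:
```python
from go import *
rel(RIGHT)
ffc=RIGHT[0]-.015*axv(1); F=ffc-axv(1,13)*.130; print(F)
plan([pose(F,1,13,5)])
```

```text
q [ 0.93  0.8  -0.78  2.22  1.25  0.33 -2.37]
t 12.0 F [ 0.4974 -0.1838  0.159 ] tool [ 0.4384 -0.1822  0.1258] yaw 1.08 pitch 13.27 roll -0.1377 f [ 0.2  1.3 -2.1] m [-0.14  0.37  0.02] open 17.5 ff 59.95421703904867
centre in spindle [0.1433 0.0124 0.0723] f tool [-0.3 -1.   2.2]
[ 0.5125645  -0.18536353  0.08737408]
d [-0.022  0.163  0.898] w [-0.0175 -0.0015  0.0006] rows>= 2
--
```

Run:
```python
from go import *
ffc=RIGHT[0]-.015*axv(1); F=ffc-axv(1,9)*.132; print(F)
plan([pose(F,1,9,8)])
```

```text
[ 0.50885832 -0.18542822  0.09596836]
d [-0.057  0.126  0.728] w [-0.0008 -0.0234  0.0038] rows>= 2
--
```

Emit:
step_arm(motion=[{"wx": 0, "wy": -0.012, "wz": 0.002, "dx": -0.04, "dy": 0.06, "dz": 0.36, "claw": 5}, {"wx": -0.001, "wy": -0.023, "wz": 0.004, "dx": -0.057, "dy": 0.126, "dz": 0.728, "claw": 5}, {"wx": -0.001, "wy": -0.023, "wz": 0.004, "dx": -0.057, "dy": 0.126, "dz": 0.728, "claw": 5}, {"wx": -0.001, "wy": -0.023, "wz": 0.004, "dx": -0.057, "dy": 0.126, "dz": 0.728, "claw": 5}])

```text
clock: 12.4
tool_pos: [0.4466, -0.1827, 0.0672]
eef_rot: [0.994, 0.015, 0.078, -0.071]
contact_force: [-0.8, 0.2, -2.0]
opening: 0.195
finger_force: 60.0
```

Run:
```python
from go import *
rel(RIGHT);tipcheck()
for yaw,p,dep in ((1,10,.104),(1,13,.070),(1,15,.052)):
    plan([pose(RIGHT[0]+[0,.0015,0]-axv(yaw,p)*dep,yaw,p,8)])
```

```text
q [ 0.84  0.91 -0.7   2.17  1.32  0.35 -2.44]
t 12.4 F [ 0.5079 -0.1843  0.0959] tool [ 0.4466 -0.1827  0.0672] yaw 1.04 pitch 9.01 roll -0.138 f [-0.8  0.2 -2. ] m [-0.16  0.36 -0.01] open 17.1 ff 59.954094775021076
centre in spindle [ 0.1479  0.0011 -0.0016] f tool [-1.1  0.   1.8]
scene 97 xmax 0.1175 [[0.0039, -0.0007], [0.0042, -0.0002]]
top 186 xmax 0.1167 [[0.0027, 0.0018], [0.0026, 0.0021]]
d [ 0.569 -0.026  0.031] w [ 0.0008  0.0057 -0.0012] rows>= 1
--
d [ 0.98  -0.015  0.107] w [ 0.0008  0.0215 -0.0034] rows>= 2
d [ 0.03  -0.     0.005] w [ 0.      0.0007 -0.0001] rows>= 1
--
d [ 0.98  -0.009  0.113] w [ 0.0007  0.0261 -0.004 ] rows>= 2
d [0.264 0.001 0.053] w [ 0.0002  0.0071 -0.0011] rows>= 1
--
```

Emit:
step_arm(motion=[{"wx": 0, "wy": 0.001, "wz": 0, "dx": 0.05, "dy": -0.04, "dz": 0, "claw": 5}, {"wx": 0, "wy": 0.002, "wz": 0, "dx": 0.18, "dy": -0.04, "dz": 0.01, "claw": 5}, {"wx": 0.001, "wy": 0.004, "wz": -0.001, "dx": 0.31, "dy": -0.04, "dz": 0.02, "claw": 5}, {"wx": 0.001, "wy": 0.006, "wz": -0.001, "dx": 0.44, "dy": -0.04, "dz": 0.03, "claw": 5}, {"wx": 0.001, "wy": 0.006, "wz": -0.001, "dx": 0.57, "dy": -0.04, "dz": 0.03, "claw": 5}, {"wx": 0.001, "wy": 0.006, "wz": -0.001, "dx": 0.57, "dy": -0.04, "dz": 0.03, "claw": 5}])

```text
clock: 13.3
tool_pos: [0.4924, -0.1799, 0.0725]
eef_rot: [0.994, 0.014, 0.088, -0.071]
contact_force: [0.2, 0.4, -1.3]
opening: 0.195
finger_force: 60.0
```

Run:
```python
from go import *
rel(RIGHT)
for yaw,p,dep,up in ((1,14,.065,.001),(1,15,.052,.002)):
    plan([pose(RIGHT[0]+[0,.0015,0]-axv(yaw,p)*dep+[-.26*up,0,.966*up],yaw,p,8)])
```

```text
q [ 0.83  0.94 -0.75  2.07  1.2   0.42 -2.33]
t 13.3 F [ 0.5531 -0.1816  0.1024] tool [ 0.4924 -0.1799  0.0725] yaw 0.93 pitch 10.14 roll -0.1388 f [ 0.2  0.4 -1.3] m [-0.19  0.36  0.04] open 17.2 ff 59.954220950603485
centre in spindle [ 0.1021  0.0029 -0.0005] f tool [-0.1 -0.3  1.4]
d [0.483 0.034 0.091] w [-0.0005  0.0212 -0.0034] rows>= 1
--
d [0.65  0.034 0.093] w [-0.0005  0.0267 -0.0041] rows>= 2
--
```

Emit:
step_arm(motion=[{"wx": 0, "wy": 0.007, "wz": -0.001, "dx": 0.16, "dy": 0.02, "dz": 0.02, "claw": 5}, {"wx": 0, "wy": 0.014, "wz": -0.002, "dx": 0.32, "dy": 0.02, "dz": 0.04, "claw": 5}, {"wx": 0, "wy": 0.021, "wz": -0.003, "dx": 0.48, "dy": 0.02, "dz": 0.06, "claw": 5}, {"wx": 0, "wy": 0.027, "wz": -0.004, "dx": 0.65, "dy": 0.02, "dz": 0.065, "claw": 5}, {"wx": 0, "wy": 0.027, "wz": -0.004, "dx": 0.65, "dy": 0.02, "dz": 0.065, "claw": 5}])

```text
clock: 13.8
tool_pos: [0.5447, -0.1798, 0.0761]
eef_rot: [0.989, 0.018, 0.13, -0.071]
contact_force: [0.1, 0.3, -2.3]
opening: 0.193
finger_force: 60.0
```

Run:
```python
from go import *
rel(RIGHT)
for yaw,p,dep,up in ((1,15,.05,.007),(1,15,.042,.007)):
    plan([pose(RIGHT[0]+[0,0.0,0]-axv(yaw,p)*dep+[-.26*up,0,.966*up],yaw,p,8)])
```

```text
q [ 0.8   0.95 -0.74  2.01  1.25  0.37 -2.36]
t 13.8 F [ 0.6026 -0.1815  0.1112] tool [ 0.5447 -0.1798  0.0761] yaw 1.01 pitch 15.07 roll -0.1357 f [ 0.1  0.3 -2.3] m [-0.16  0.41 -0.  ] open 17.0 ff 59.95418909937143
centre in spindle [0.0517 0.0029 0.0039] f tool [-0.4  0.   2.2]
d [ 0.021  0.023 -0.039] w [-0.0004 -0.0004  0.0001] rows>= 1
--
d [ 0.121  0.023 -0.039] w [-0.0004 -0.0004  0.0001] rows>= 1
--
```

Emit:
step_arm(motion=[{"wx": 0, "wy": 0, "wz": 0, "dx": 0, "dy": 0.02, "dz": -0.04, "claw": 5}, {"wx": 0, "wy": 0, "wz": 0, "dx": 0.02, "dy": 0.02, "dz": -0.04, "claw": 5}, {"wx": 0, "wy": 0, "wz": 0, "dx": 0.05, "dy": 0.02, "dz": -0.04, "claw": 5}, {"wx": 0, "wy": 0, "wz": 0, "dx": 0.05, "dy": 0.02, "dz": -0.04, "claw": 5}])

```text
clock: 14.2
tool_pos: [0.5459, -0.1823, 0.0795]
eef_rot: [0.989, 0.017, 0.129, -0.071]
contact_force: [-0.9, -0.2, -2.3]
opening: 0.191
finger_force: 60.0
```

Emit:
step_arm(motion=[{"wx": 0, "wy": 0, "wz": 0, "dx": 0.025, "dy": 0, "dz": 0, "claw": 5}, {"wx": 0, "wy": 0, "wz": 0, "dx": 0.025, "dy": 0, "dz": 0, "claw": 5}])

```text
clock: 14.4
tool_pos: [0.5478, -0.1822, 0.08]
eef_rot: [0.989, 0.018, 0.129, -0.071]
contact_force: [0.5, 0.5, -1.2]
opening: 0.197
finger_force: 60.0
```

Emit:
step_arm(motion=[{"wx": 0, "wy": 0, "wz": 0, "dx": 0.02, "dy": 0, "dz": 0, "claw": 5}, {"wx": 0, "wy": 0, "wz": 0, "dx": 0.02, "dy": 0, "dz": 0, "claw": 5}])

```text
clock: 14.6
tool_pos: [0.5494, -0.1821, 0.0804]
eef_rot: [0.989, 0.018, 0.129, -0.071]
contact_force: [0.1, 0.2, -2.8]
opening: 0.198
finger_force: 60.0
```

```bash
python3 -c "
from go import *
rel(RIGHT)"
```

```text
q [ 0.81  0.95 -0.77  1.99  1.21  0.4  -2.32]
t 14.6 F [ 0.6074 -0.1838  0.1153] tool [ 0.5494 -0.1821  0.0804] yaw 0.99 pitch 14.89 roll -0.1357 f [ 0.1  0.2 -2.8] m [-0.22  0.55  0.01] open 17.4 ff 59.954445250332355
centre in spindle [0.0461 0.0009 0.0068] f tool [-0.7  0.2  2.8]
```

Emit:
step_arm(motion=[{"wx": 0, "wy": 0, "wz": 0, "dx": 0.025, "dy": 0, "dz": 0, "claw": 5}, {"wx": 0, "wy": 0, "wz": 0, "dx": 0.025, "dy": 0, "dz": 0, "claw": 5}])

```text
clock: 14.8
tool_pos: [0.5512, -0.1822, 0.0808]
eef_rot: [0.989, 0.018, 0.128, -0.071]
contact_force: [0.5, -0.4, -2.0]
opening: 0.197
finger_force: 60.0
```

Emit:
step_arm(motion=[{"wx": 0, "wy": 0, "wz": 0, "dx": 0.02, "dy": 0, "dz": 0, "claw": 5}, {"wx": 0, "wy": 0, "wz": 0, "dx": 0.02, "dy": 0, "dz": 0, "claw": 5}])

```text
clock: 15.0
tool_pos: [0.5515, -0.1825, 0.0807]
eef_rot: [0.989, 0.017, 0.127, -0.071]
contact_force: [-3.3, 0.3, -4.0]
opening: 0.195
finger_force: 60.0
```

Emit:
step_arm(motion=[{"wx": 0, "wy": 0, "wz": 0, "dx": 0.015, "dy": 0, "dz": 0, "claw": 5}, {"wx": 0, "wy": 0, "wz": 0, "dx": 0.015, "dy": 0, "dz": 0, "claw": 5}])

```text
clock: 15.2
tool_pos: [0.5517, -0.1828, 0.0805]
eef_rot: [0.989, 0.017, 0.126, -0.07]
contact_force: [-5.2, -1.4, -4.1]
opening: 0.198
finger_force: 60.0
```

```bash
python3 -c "
from go import *
rel(RIGHT)"
```

```text
q [ 0.81  0.96 -0.78  1.98  1.19  0.42 -2.3 ]
t 15.2 F [ 0.6099 -0.1845  0.1151] tool [ 0.5517 -0.1828  0.0805] yaw 0.96 pitch 14.63 roll -0.1346 f [-5.2 -1.4 -4.1] m [-0.42  1.5   0.14] open 17.4 ff 59.95526343584061
centre in spindle [ 0.0438 -0.      0.0059] f tool [-6.1  1.7  2.5]
```

Tight at about 6 N. I'll lift a little and press again to rule out the floor edge catching.

Emit:
step_arm(motion=[{"wx": 0, "wy": 0, "wz": 0, "dx": -0.02, "dy": -0.007, "dz": -0.06, "claw": 5}, {"wx": 0, "wy": 0, "wz": 0, "dx": 0, "dy": -0.007, "dz": -0.06, "claw": 5}, {"wx": 0, "wy": 0, "wz": 0, "dx": 0.02, "dy": -0.007, "dz": -0.06, "claw": 5}, {"wx": 0, "wy": 0, "wz": 0, "dx": 0.02, "dy": -0.007, "dz": -0.06, "claw": 5}])

```text
clock: 15.6
tool_pos: [0.5505, -0.183, 0.0852]
eef_rot: [0.99, 0.017, 0.125, -0.07]
contact_force: [-8.2, -1.7, -4.2]
opening: 0.194
finger_force: 60.0
```

```bash
python3 -c "
from go import *
rel(RIGHT)"
```

```text
q [ 0.82  0.95 -0.79  1.98  1.18  0.43 -2.28]
t 15.6 F [ 0.6088 -0.1846  0.1197] tool [ 0.5505 -0.183   0.0852] yaw 0.99 pitch 14.48 roll -0.1344 f [-8.2 -1.7 -4.2] m [-0.53  2.16  0.2 ] open 17.1 ff 59.95227947831154
centre in spindle [0.0437 0.0005 0.0105] f tool [-9.   1.9  1.7]
```

Run:
```python
from go import *
plan([pose(F_at(RIGHT,.045,.055),1,15,8),pose([.52,-.20,.205],0,14,5),pose([.52,-.30,.19],-5,10,2)])
```

```text
d [-0.02  -0.087 -0.537] w [ 0.0001  0.0029 -0.0005] rows>= 1
--
d [-0.785  0.074 -0.797] w [-0.0181 -0.0049  0.006 ] rows>= 2
--
d [-0.046  0.98   0.018] w [-0.0183 -0.0167  0.0232] rows>= 2
d [0.006 0.222 0.017] w [-0.0042 -0.0038  0.0053] rows>= 1
--
```

Emit:
step_arm(motion=[{"wx": 0, "wy": 0, "wz": 0, "dx": -0.05, "dy": -0.01, "dz": -0.1, "claw": 5}, {"wx": 0, "wy": 0, "wz": 0, "dx": -0.06, "dy": -0.04, "dz": -0.25, "claw": 5}, {"wx": 0, "wy": 0, "wz": 0, "dx": -0.06, "dy": -0.06, "dz": -0.4, "claw": 5}, {"wx": 0, "wy": 0, "wz": 0, "dx": -0.06, "dy": -0.087, "dz": -0.55, "claw": 5}, {"wx": 0, "wy": 0, "wz": 0, "dx": -0.06, "dy": -0.087, "dz": -0.55, "claw": 5}])

```text
clock: 16.1
tool_pos: [0.5402, -0.1813, 0.1317]
eef_rot: [0.989, 0.018, 0.132, -0.071]
contact_force: [-1.0, 0.1, -1.7]
opening: 0.197
finger_force: 60.0
```

```bash
cat >> go.py <<'E'
def rolls():
    st=get_state();R=Ro.from_quat(st['eef_rot']);F=st['tool_pos']-R.apply([GX,0,.019])
    for n in('scene','top'):
        p,P=avg(n,2);L=(P-F)@R.as_matrix();H,S,V=cv2.split(cv2.cvtColor(p,cv2.COLOR_RGB2HSV))
        m=(H>5)&(H<22)&(S>90)&(V>50)&(np.hypot(L[...,1],L[...,2])<.046)&(L[...,0]>-.02)&(L[...,0]<.1)
        if m.sum()>20: print(n,'rolls x',m.sum(),np.percentile(L[m],[2,50,98],axis=0)[:,0].round(4))
E
python3 - <<'E' 2>/dev/null
from go import *
rel(RIGHT); rolls()
plan([pose([.52,-.20,.205],0,14,5),pose([.52,-.30,.19],-5,10,2)])
E
```

```text
q [ 0.88  0.88 -0.88  1.99  1.08  0.48 -2.21]
t 16.1 F [ 0.598  -0.1829  0.1669] tool [ 0.5402 -0.1813  0.1317] yaw 1.02 pitch 15.25 roll -0.1352 f [-1.   0.1 -1.7] m [-0.14  0.5  -0.01] open 17.3 ff 59.95261274278164
centre in spindle [0.0415 0.0093 0.0587] f tool [-1.4  0.   1.4]
scene rolls x 314 [-0.0002  0.0271  0.0559]
top rolls x 580 [0.001  0.0283 0.0554]
d [-0.798  0.083 -0.778] w [-0.0184 -0.0046  0.0059] rows>= 2
--
d [-0.046  0.98   0.018] w [-0.0183 -0.0167  0.0232] rows>= 2
d [0.006 0.222 0.017] w [-0.0042 -0.0038  0.0053] rows>= 1
--
```

Both rolls are on the rod and snug, measured span about 0..57 mm. Carrying to the stand.

Emit:
step_arm(motion=[{"wx": -0.006, "wy": -0.001, "wz": 0.002, "dx": -0.26, "dy": 0.03, "dz": -0.26, "claw": 5}, {"wx": -0.012, "wy": -0.003, "wz": 0.004, "dx": -0.53, "dy": 0.05, "dz": -0.52, "claw": 5}, {"wx": -0.018, "wy": -0.005, "wz": 0.006, "dx": -0.8, "dy": 0.08, "dz": -0.78, "claw": 5}, {"wx": -0.018, "wy": -0.005, "wz": 0.006, "dx": -0.8, "dy": 0.08, "dz": -0.78, "claw": 5}, {"wx": -0.018, "wy": -0.005, "wz": 0.006, "dx": -0.8, "dy": 0.08, "dz": -0.78, "claw": 5}])

```text
clock: 16.8
tool_pos: [0.4613, -0.1983, 0.171]
eef_rot: [0.992, 0.005, 0.121, -0.044]
contact_force: [-0.1, -0.2, -2.2]
opening: 0.196
finger_force: 60.0
```

Emit:
step_arm(motion=[{"wx": -0.006, "wy": -0.006, "wz": 0.008, "dx": -0.015, "dy": 0.33, "dz": 0.01, "claw": 5}, {"wx": -0.012, "wy": -0.011, "wz": 0.015, "dx": -0.03, "dy": 0.65, "dz": 0.01, "claw": 5}, {"wx": -0.018, "wy": -0.017, "wz": 0.023, "dx": -0.05, "dy": 0.98, "dz": 0.02, "claw": 5}, {"wx": -0.018, "wy": -0.017, "wz": 0.023, "dx": -0.05, "dy": 0.98, "dz": 0.02, "claw": 5}])

```text
clock: 17.2
tool_pos: [0.4601, -0.2796, 0.1603]
eef_rot: [0.995, -0.036, 0.093, -0.019]
contact_force: [-0.7, -0.8, -2.5]
opening: 0.198
finger_force: 60.0
```

```bash
python3 - <<'E' 2>/dev/null
from go import *
rel(RIGHT)
plan([pose([.528,-.3708,.165],-7.7,5,0)])
E
```

```text
q [ 1.06  0.8  -0.89  2.02  0.98  0.6  -2.09]
t 17.2 F [ 0.5203 -0.2851  0.1909] tool [ 0.4601 -0.2796  0.1603] yaw -4.38 pitch 10.53 roll -0.0454 f [-0.7 -0.8 -2.5] m [-0.04  0.51 -0.04] open 17.5 ff 59.95176997035742
centre in spindle [ 0.1103 -0.1077  0.0971] f tool [-1.1  1.   2.3]
d [0.093 0.98  0.211] w [-0.0162 -0.0286  0.018 ] rows>= 2
d [0.01  0.056 0.015] w [-0.0009 -0.0017  0.001 ] rows>= 1
--
```

Emit:
step_arm(motion=[{"wx": -0.005, "wy": -0.009, "wz": 0.006, "dx": 0.03, "dy": 0.33, "dz": 0.07, "claw": 5}, {"wx": -0.011, "wy": -0.019, "wz": 0.012, "dx": 0.06, "dy": 0.66, "dz": 0.14, "claw": 5}, {"wx": -0.016, "wy": -0.029, "wz": 0.018, "dx": 0.1, "dy": 0.98, "dz": 0.21, "claw": 5}, {"wx": -0.016, "wy": -0.03, "wz": 0.019, "dx": 0.1, "dy": 1, "dz": 0.22, "claw": 5}, {"wx": -0.016, "wy": -0.03, "wz": 0.019, "dx": 0.1, "dy": 1, "dz": 0.22, "claw": 5}])

```text
clock: 17.7
tool_pos: [0.4661, -0.355, 0.1413]
eef_rot: [0.997, -0.064, 0.044, -0.0]
contact_force: [-1.9, 0.0, -2.5]
opening: 0.197
finger_force: 60.0
```

```bash
python3 - <<'E' 2>/dev/null
from go import *
rel(RIGHT); rolls()
st=get_state();R=Ro.from_quat(st['eef_rot']);F=st['tool_pos']-R.apply([GX,0,.019])
for n in('scene','top'):
    p,P=avg(n,3);L=(P-F)@R.as_matrix();T=np.array(viewer.calibration(n)['extrinsics'])
    m=(L[...,0]>.066)&(L[...,0]<.125)&(np.hypot(L[...,1],L[...,2])<.02);Q=L[m]
    v=R.inv().apply(T[:3,3]-F); v=v[1:]/np.linalg.norm(v[1:])
    q=Q[Q[:,0]<.104]; print(n,len(Q),len(q) and (np.median(q,0)[1:]-.0068*v).round(4),Q[:,0].max() if len(Q) else 0)
F0=np.array([.528,-.3704,.064])
plan([pose(F0+[0,0,.035],-7.7,2),pose(F0+[0,0,.0],-7.7,0)])
E
```

```text
q [ 1.08  0.88 -0.86  1.83  0.91  0.78 -1.95]
t 17.7 F [ 0.5286 -0.3631  0.166 ] tool [ 0.4661 -0.355   0.1413] yaw -7.32 pitch 5.08 roll -0.0063 f [-1.9  0.  -2.5] m [0.13 0.32 0.06] open 17.4 ff 59.95372496545315
centre in spindle [ 0.0967 -0.1944  0.0555] f tool [-2.1  0.2  2.3]
scene rolls x 240 [0.0006 0.029  0.057 ]
top rolls x 602 [0.0002 0.0274 0.0552]
scene 44 [0.0039 0.0016] 0.11535733181496696
top 106 [0.0026 0.0038] 0.11571850415124459
d [-0.072  0.08   0.803] w [-0.0015 -0.0169  0.0021] rows>= 2
--
d [-0.023 -0.     0.409] w [ 0.     -0.0111 -0.    ] rows>= 1
--
```

Emit:
step_arm(motion=[{"wx": 0, "wy": -0.004, "wz": 0.001, "dx": -0.02, "dy": 0.08, "dz": 0.25, "claw": 5}, {"wx": -0.001, "wy": -0.008, "wz": 0.002, "dx": -0.04, "dy": 0.08, "dz": 0.5, "claw": 5}, {"wx": -0.001, "wy": -0.012, "wz": 0.002, "dx": -0.06, "dy": 0.08, "dz": 0.75, "claw": 5}, {"wx": -0.001, "wy": -0.014, "wz": 0.002, "dx": -0.07, "dy": 0.08, "dz": 0.8, "claw": 5}, {"wx": -0.001, "wy": -0.014, "wz": 0.002, "dx": -0.07, "dy": 0.08, "dz": 0.8, "claw": 5}])

```text
clock: 18.7
tool_pos: [0.4642, -0.361, 0.0767]
eef_rot: [0.998, -0.067, 0.021, -0.0]
contact_force: [0.9, -0.9, -2.8]
opening: 0.2
finger_force: 60.0
```

```bash
python3 - <<'E' 2>/dev/null
from go import *
spin()
F0=np.array([.528,-.3704,.064])
plan([pose(F0+[0,0,.006],-7.7,1)]);plan([pose(F0,-7.7,.8)])
E
```

```text
t 18.7 F [ 0.5278 -0.3696  0.0984] tool [ 0.4642 -0.361   0.0767] yaw -7.64 pitch 2.42 roll -0.003 f [ 0.9 -0.9 -2.8] m [ 0.11  0.3  -0.01] open 17.6 ff 59.95324417948723
d [-0.017  0.011  0.335] w [-0.001  -0.0079  0.0003] rows>= 1
--
d [-0.021  0.011  0.407] w [-0.001  -0.009   0.0003] rows>= 1
--
```

Emit:
step_arm(motion=[{"wx": -0.001, "wy": -0.003, "wz": 0, "dx": -0.01, "dy": 0.01, "dz": 0.11, "claw": 5}, {"wx": -0.001, "wy": -0.006, "wz": 0, "dx": -0.015, "dy": 0.01, "dz": 0.22, "claw": 5}, {"wx": -0.001, "wy": -0.008, "wz": 0, "dx": -0.017, "dy": 0.01, "dz": 0.33, "claw": 5}, {"wx": -0.001, "wy": -0.008, "wz": 0, "dx": -0.017, "dy": 0.01, "dz": 0.33, "claw": 5}])

```text
clock: 19.1
tool_pos: [0.4636, -0.3624, 0.0501]
eef_rot: [0.998, -0.067, 0.008, 0.001]
contact_force: [-0.9, -1.0, -3.1]
opening: 0.198
finger_force: 60.0
```

Emit:
step_arm(motion=[{"wx": 0, "wy": -0.001, "wz": 0, "dx": 0, "dy": 0, "dz": 0.04, "claw": 5}, {"wx": 0, "wy": -0.001, "wz": 0, "dx": 0, "dy": 0, "dz": 0.06, "claw": 5}, {"wx": 0, "wy": -0.001, "wz": 0, "dx": 0, "dy": 0, "dz": 0.06, "claw": 5}])

```text
clock: 19.4
tool_pos: [0.4642, -0.3627, 0.0466]
eef_rot: [0.998, -0.067, 0.008, 0.001]
contact_force: [-0.4, -0.1, -1.9]
opening: 0.196
finger_force: 60.0
```

```bash
python3 - <<'E' 2>/dev/null
from go import *
spin();rolls()
F0=np.array([.528,-.3704,.064])
plan([pose(F0,-7.7,.8)])
E
```

```text
t 19.4 F [ 0.5283 -0.3713  0.0666] tool [ 0.4642 -0.3627  0.0466] yaw -7.69 pitch 0.9 roll 0.0015 f [-0.4 -0.1 -1.9] m [ 0.12  0.22 -0.  ] open 17.3 ff 59.95325278490782
scene rolls x 206 [0.     0.0307 0.0571]
top rolls x 416 [0.0009 0.0349 0.0588]
d [-0.006 -0.012  0.034] w [ 0.0005 -0.0006  0.    ] rows>= 1
--
```

Emit:
step_arm(motion=[{"wx": 0, "wy": 0, "wz": 0, "dx": 0, "dy": -0.01, "dz": 0.025, "claw": 5}, {"wx": 0, "wy": -0.002, "wz": 0, "dx": 0, "dy": -0.01, "dz": 0.035, "claw": 5}, {"wx": 0, "wy": -0.003, "wz": 0, "dx": 0, "dy": -0.01, "dz": 0.04, "claw": 5}, {"wx": 0, "wy": -0.003, "wz": 0, "dx": 0, "dy": -0.01, "dz": 0.04, "claw": 5}])

```text
clock: 20.0
tool_pos: [0.4644, -0.3621, 0.0442]
eef_rot: [0.998, -0.067, 0.003, 0.001]
contact_force: [-2.4, 0.7, 5.3]
opening: 0.197
finger_force: 60.0
```

```bash
python3 - <<'E' 2>/dev/null
from go import *
spin()
E
```

```text
t 20.0 F [ 0.5287 -0.3708  0.0636] tool [ 0.4644 -0.3621  0.0442] yaw -7.7 pitch 0.36 roll 0.0024 f [-2.4  0.7  5.3] m [0.09 0.47 0.01] open 17.3 ff 59.953488484025
```

Resting in the notches, with force up to +5 N. I'll check with the last picture before releasing.

```bash
python3 - <<'E' 2>/dev/null
from go import *
p=np.mean([snap('scene')[0] for _ in range(3)],0)[140:240,250:380,::-1]; t=np.mean([snap('top')[0] for _ in range(3)],0)[170:270,320:430,::-1]
im=np.hstack([cv2.resize(x.astype(np.uint8),None,fx=3.3,fy=3.3,interpolation=cv2.INTER_CUBIC) for x in(p,t)])
cv2.imwrite('pics/final.png',np.clip(im*1.4,0,255).astype(np.uint8))
E
```

```text
(no output)
```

View pics/final.png

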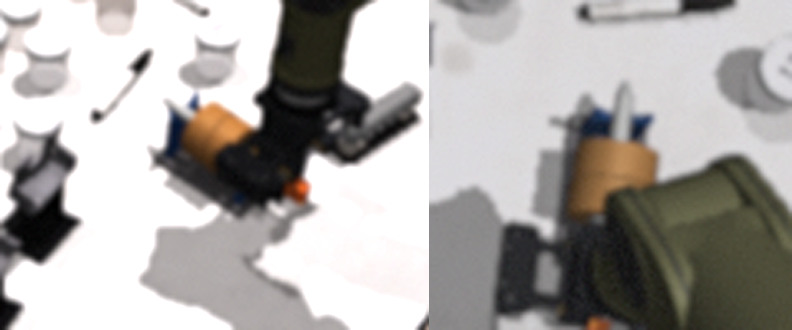

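Both rolls hang between the uprights, and the rod sits in the far notch at (625,110) in the top view. Opening moderately, to keep clear of the stapler, then rising.

Emit:
step_arm(motion=[{"wx": 0, "wy": 0, "wz": 0, "dx": 0, "dy": 0, "dz": -0.005, "claw": 22}, {"wx": 0, "wy": 0, "wz": 0, "dx": 0, "dy": 0, "dz": -0.005, "claw": 30}, {"wx": 0, "wy": 0, "wz": 0, "dx": 0, "dy": 0, "dz": -0.005, "claw": 45}, {"wx": 0, "wy": 0, "wz": 0, "dx": 0, "dy": 0, "dz": -0.005, "claw": 45}, {"wx": 0, "wy": 0, "wz": 0, "dx": 0, "dy": 0, "dz": -0.005, "claw": 45}])

```text
clock: 20.8
tool_pos: [0.4644, -0.3618, 0.0438]
eef_rot: [0.998, -0.067, 0.003, 0.001]
contact_force: [0.7, -0.5, -0.2]
opening: 0.51
finger_force: 0.0
```

Emit:
step_arm(motion=[{"wx": 0, "wy": 0, "wz": 0, "dx": 0, "dy": 0, "dz": -0.2, "claw": 45}, {"wx": 0, "wy": 0, "wz": 0, "dx": 0, "dy": 0, "dz": -0.5, "claw": 45}, {"wx": 0, "wy": 0, "wz": 0, "dx": 0, "dy": 0, "dz": -0.95, "claw": 45}, {"wx": 0, "wy": 0, "wz": 0, "dx": 0, "dy": 0, "dz": -0.95, "claw": 45}])

```text
clock: 21.2
tool_pos: [0.4672, -0.3622, 0.1252]
eef_rot: [0.998, -0.067, 0.007, 0.002]
contact_force: [1.4, 0.0, 0.1]
opening: 0.508
finger_force: 0.0
```

Emit:
step_arm(motion=[{"wx": 0, "wy": 0, "wz": 0, "dx": -0.3, "dy": 0, "dz": -0.5, "claw": 45}, {"wx": 0, "wy": 0, "wz": 0, "dx": -0.9, "dy": 0, "dz": -0.9, "claw": 45}, {"wx": 0, "wy": 0, "wz": 0, "dx": -0.9, "dy": 0, "dz": -0.9, "claw": 45}, {"wx": 0, "wy": 0, "wz": 0, "dx": -0.9, "dy": 0, "dz": -0.9, "claw": 45}])

```text
clock: 21.6
tool_pos: [0.3911, -0.3526, 0.1923]
eef_rot: [0.998, -0.068, 0.003, 0.002]
contact_force: [0.9, -0.7, 0.1]
opening: 0.512
finger_force: 0.0
```

```bash
python3 - <<'E' 2>/dev/null
from go import *
spin()
F=np.array([.528,-.3704,.064]);R=rot(-7.7,0)
for n in('scene','top'):
    p,P=avg(n,3);H,S,V=cv2.split(cv2.cvtColor(p,cv2.COLOR_RGB2HSV));L=(P-F)@R.as_matrix()
    o=(H>5)&(H<22)&(S>90)&(V>50)
    for nm,m in(('handle',o&(L[...,0]<-.02)&(L[...,0]>-.12)&(abs(L[...,1])<.02)),('rolls',o&(L[...,0]>-.02)&(L[...,0]<.1)&(abs(L[...,1])<.05)),('tip',(L[...,0]>.07)&(L[...,0]<.135)&(abs(L[...,1])<.012)&(abs(L[...,2])<.012)&(S<80))):
        q=L[m&(P[...,2]>.02)]
        if len(q): print(n,nm,len(q),np.percentile(q,[2,50,98],axis=0).round(3).tolist())
    z=np.load('avg.npz');P0=z['sP' if n=='scene' else 'tP']
    d=np.abs(P[...,2]-P0[...,2]); d[np.isnan(d)]=0
    m=(d>.015)&(P0[...,0]>.3)&(P0[...,0]<.95)&((P[...,2]<.18))&(P[...,2]>-.02)
    k,Lb,st,ce=cv2.connectedComponentsWithStats(m.astype(np.uint8))
    for i in range(1,k):
        if st[i,4]>12: print('changed',st[i,4],np.nanmedian(P0[Lb==i],0).round(3),np.nanmedian(P[Lb==i],0).round(3))
E
```

```text
t 21.6 F [ 0.4554 -0.3613  0.2118] tool [ 0.3911 -0.3526  0.1923] yaw -7.75 pitch 0.38 roll 0.0033 f [ 0.9 -0.7  0.1] m [ 0.07 -0.05  0.01] open 45.1 ff 0.0
scene handle 102 [[-0.094, -0.008, -0.017], [-0.064, -0.005, -0.01], [-0.036, 0.007, 0.006]]
scene rolls 238 [[-0.0, -0.032, -0.033], [0.026, -0.016, -0.023], [0.058, 0.015, 0.001]]
scene tip 39 [[0.072, -0.007, -0.01], [0.09, -0.0, -0.007], [0.116, 0.007, 0.008]]
changed 330 [ 0.582 -0.402  0.009] [ 0.553 -0.359  0.084]
changed 200 [ 0.642 -0.169  0.144] [ 0.671 -0.206  0.091]
changed 217 [ 0.615 -0.033  0.146] [ 0.642 -0.065  0.09 ]
top handle 99 [[-0.073, -0.009, -0.015], [-0.054, -0.001, -0.013], [-0.036, 0.009, -0.006]]
top rolls 532 [[0.001, -0.031, -0.031], [0.029, -0.003, -0.025], [0.059, 0.029, -0.007]]
top tip 90 [[0.071, -0.007, -0.009], [0.09, 0.0, -0.006], [0.117, 0.01, 0.004]]
changed 298 [ 0.647 -0.181  0.149] [ 0.665 -0.184  0.087]
changed 304 [ 0.62  -0.048  0.148] [ 0.636 -0.043  0.086]
changed 619 [ 0.569 -0.377  0.008] [ 0.556 -0.37   0.087]
```

The handle, rolls and tip are all where they should be: level, snug from 0 to 59 mm. Only the two emptied docks and the stand have changed. Handing in.

```bash
python3 -c "
from plant import workorder
print(workorder.finish_job())"
```

```text
the job is handed in; nothing more can be done
None
```

The spindle lies back in both notches with the two wide-core rolls snug against its flange between the uprights. The narrow roll and the bystanders have not moved. I handed the job in at about 22 s of robot time, and no verdict came back.

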